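# Fetch the ravioli stamp from behind the bottles

### The arm

A 6-joint arm with a two-finger parallel gripper is mounted at the origin on the work surface. World frame = base frame: x ahead of the robot, y to its left, z up, the work surface at z = 0. Lengths are in m, angles in degrees, forces in N, time in s.
With the tool pointing down it reaches from about 0.375 to 0.9 m from the base axis. Payload 3.1 kg.
Tool frame: the origin (TCP) lies between the finger pads; the fingertips stand 19 mm ahead of it and the grasp point (between the pads) is the TCP; z points along the fingers, x is the direction in which the jaws open and shut, and the axes are right-handed (so a half turn about z gives the same grasp; the last joint's range is limited). The gripper opens to 87 mm and grips with 3 to 60 N. Pads are 19 mm wide; open, the fingers measure 117 mm over their backs; the gripper's body (75 mm by 190 mm) begins 51 mm behind the grasp point.
Start: joints at [54.288, 30.224, 82.088, -0, 67.689, -10.227], TCP at [0.269, 0.564, 0.242] pointing down, gripper open.
Joint ranges: [-176.69, 176.69], [-43.24, 126.21], [12.49, 139.97], [-82, 262], [0, 151.66], [-163.58, 163.58]. Speed limits (degrees/s): [159.86, 159.86, 180, 180, 180, 180].

### API

Orientations are given as a 3x3 rotation matrix whose columns are the frame's x, y, z axes.
In Python, from rig import read_state, capture, camera_info, hand_in, spot_in, silhouettes gives the robot as it stands.
- The arm moves only by the shell command python3 -m jog 'ROWS'. ROWS is text: rows parted by semicolons, each of 7 numbers parted by spaces: the shift along the tool's x, y, z in m, then the turn, a rotation vector about the tool's x, y, z in degrees, then the opening, from 0 (shut) to 1 (fully open). A call has 1 to 8 rows; each row is the pose to reach, as a shift and turn from the pose commanded when the call began, along the tool's axes at that moment; what a row does not reach only later rows make up. A row lasts 1/8 s, in which the tool goes at most 62.5 mm and 10.7 degrees, less where a joint would pass 70% of its speed; a pose out of reach is approached as far as the arm can. A call with a gripper value outside its range is refused whole. The fingers move at their own pace and stop on an object; the grip force is fixed at half the most. Time passes only in rows, so rows that repeat a pose let the fingers close. It gives the time, the measured TCP pose, the force and the opening at its end, in the units of the state.
- read_state(): the state, without advancing time (a new reading comes with each control period).
- capture(name): name is "scene" or "top"; returns (picture, depth): 420x560x3 uint8, red, green, blue; 420x560 float32, m along the optical axis (not along the pixel's ray), 0 where there is no reading.
- camera_info(name): a dict with "vfov" (degrees; the focal length in pixels is half the picture's height over the tangent of half this angle, whatever the lens; pixels are square), "cx", "cy" (the principal point, pixels), "dist" ([k1, k2, p1, p2, k3] as OpenCV has them; the pictures are not rectified), "R" (3x3) and "t" (3): a world point X has camera coordinates R X + t. Camera axes: x right, y down, z forward; pixel columns grow to the right and rows downward; lengths in m; the calibration is good to about 2 mm. A picture is of the moment at which its call begins. camera_info takes no time and is no camera call.
- hand_in(): hands the job in, once; it reports no verdict.
Trained networks look in the newest picture that a camera, given by its name, has taken for a name from the list of things; names that differ only in an ending like _2 or _b are one class to them, and where a whole thing is asked for, a point or a joint stands for the part that bears it (a point fixed in the world has none). Each returns a list of dicts, best first, with "score" (0 to 1); they miss things now and then, are a little off and sometimes report something else, mostly with a low value. They report only what shows in the picture. A call takes as long as a camera call. They do not tell look-alikes from the thing itself.
- spot_in(label, camera): "centre" ([x, y, z] in m, in world coordinates, good to about 4 mm: the middle of the surface that is visible of it).
- silhouettes(label, camera): "region" (420x560 bool, what is visible of it).
The state is a dict: "time_s": time; "joint_positions": joint angles; "qvel": joint speeds; "tau": joint torques, N m; "position": TCP position; "tcp_rot": TCP orientation; "force": force on the tool from outside, world axes, zero at the start; "moment": the same for the moment, N m; "opening": opening from 0.0 (shut) to 1.0 (fully open).
Only numpy, scipy, OpenCV 4.12 (cv2) and the standard library are available. Lean on these libraries where they do the work, as an engineer would, in place of code of your own. Each camera call takes 0.05 s, during which the arm holds its last target.

### The job

The ravioli stamp is hemmed in behind the three bottles on the wooden bottle tray. Lift the three bottles out and stand them all on the grey side tray, then put the stamp down flat in the middle of the steel flour dish, and then return each bottle to the wooden tray, upright on the very spot where that bottle stood at the start. Set things down without dropping them, knock nothing over, and leave the mug, the pepper mill and the ravioli mould as they are.

Things in the scene. Friction and masses are not known exactly. Their poses are not given: they have to be found in the camera images.
- oil_bottle: Oil bottle: green glass with a white paper label and a yellow screw cap. Round body 62 mm in diameter up to 96 mm, shoulder narrowing to a 27 mm neck at 112 mm, cap 30 mm in diameter and 30 mm tall (a 33 mm bead runs round the cap's lowest 3 mm), 165 mm tall in all; about 0.3 to 0.55 kg. Origin at the centre of its underside, z up. Easily taken by the cap from above. The three bottles swap their spots from one start to the next.
- vinegar_bottle: Vinegar bottle: amber glass with a tan label and a red screw cap. Round body 62 mm in diameter up to 84 mm, shoulder narrowing to a 27 mm neck at 110 mm, cap 30 mm in diameter and 30 mm tall, 162 mm tall in all; about 0.3 to 0.55 kg. Origin at the centre of its underside, z up.
- syrup_bottle: Syrup bottle: white stoneware with two blue bands and a blue screw cap. Round body 62 mm in diameter up to 92 mm, shoulder narrowing to a 27 mm neck at 114 mm, cap 30 mm in diameter and 30 mm tall, 168 mm tall in all; about 0.3 to 0.55 kg. Origin at the centre of its underside, z up.
- ravioli_stamp: Ravioli stamp: a round aluminium cutter 54 mm across over its flutes and 14 mm tall, under a pale turned wooden grip 54 mm in diameter that reaches to 36 mm and is then bevelled to its top at 42 mm; about 0.14 kg. Origin at the centre of its underside, z up. It stands on the bottle tray on the far side from the robot (the tray's +x half), with a bottle about 10 mm away in front of it and one on each side, so there is no room for fingers round it until they are gone.
- bottle_tray: Wooden tray, fixed: 210 mm (x) by 220 mm (y), floor 6 mm thick, rim 7 mm wide and 12 mm high. Origin at the centre of its underside, z up, +x away from the robot (it is turned by up to 0.25 rad). Three flat cork discs 72 mm in diameter, nearly flush with the floor, lie under the bottles at about (-29, 0), (8, 61) and (8, -61) mm; the stamp stands at about (40, 0) mm with no disc. A bottle's cap stands about 65 to 77 mm from its neighbour's, centre to centre.
- side_tray: Grey plastic side tray, fixed and empty: 300 mm (x) by 160 mm (y), floor 4 mm thick, rim 4 mm wide and 10 mm high. Origin at the centre of its underside, z up, its long side along its x (turned by up to 0.25 rad from straight away from the robot). Room for the three bottles in a row, 90 mm apart along its x.
- flour_dish: Shallow round steel dish, fixed and empty: flat floor 2 mm thick and about 126 mm across inside, rim 9 mm high and 140 mm across. Origin at the centre of its underside, z up.
- mug: Blue ceramic mug, 80 mm in diameter and 92 mm tall, standing to one side on the counter. Origin at the centre of its underside. Leave it alone.
- pepper_mill: Dark wooden pepper mill, 54 mm in diameter and 128 mm tall, standing beyond the trays. Origin at the centre of its underside. Leave it alone.
- ravioli_mould: Aluminium ravioli mould, a plate 105 mm (x) by 250 mm (y) and 25 mm high with ten round hollows, lying to one side of the trays. Origin at the centre of its underside. Leave it alone.
Things that resemble listed ones, but are neither listed nor needed, are in the scene too. Of the things that look like the flour_dish, take the one that is farthest from the robot's base at the start.

How it is judged:
By the outcome, as a careful person would: the job done as asked, in the order asked, and still so for the second after the job is handed in, with the robot touching nothing.
It also fails if it takes over 144 s, if anything falls off the work surface, if the arm or the gripper's body presses on something with over 40 N, if the wrist force passes 120 N, or if a joint passes its speed limit or range.

## Working session

There is one attempt and no reset: what is moved stays moved. The work goes in short steps, Python scripts to look and compute and a shell command to move; the robot and the scene stay as the last step left them, time stands still between calls to the robot, and variables do not carry over. Pictures are saved under pics/ and viewed, and the job is handed in when it is done.

```bash
mkdir -p pics; ls
python3 - <<'E'
from rig import *
import cv2
s=read_state(); print(s)
for n in("scene","top"):
    p,d=capture(n); cv2.imwrite(f"pics/{n}0.png",p[:,:,::-1]); print(n,camera_info(n))
E
```

```text
pics
{'time_s': 0.0, 'joint_positions': array([ 5.42871367e+01,  3.02790698e+01,  8.21567210e+01,  1.38033647e-03,
        6.76887272e+01, -1.02273667e+01]), 'qvel': array([ 0.0770532 , -0.03803926,  0.00066913, -0.01259698, -0.02245102,
       -0.05339954]), 'tau': array([-1.08033979e-03, -4.40043175e+01, -1.76589578e+01,  6.33393601e-02,
        5.81344077e-02, -1.65278061e-04]), 'position': array([0.26848422, 0.56362782, 0.24056862]), 'tcp_rot': array([[ 4.30289515e-01,  9.02690023e-01, -1.28667209e-03],
       [ 9.02688416e-01, -4.30291245e-01, -1.75156351e-03],
       [-2.13476264e-03, -4.07784585e-04, -9.99997638e-01]]), 'force': array([ 0.6616901 , -0.28546017,  0.0561354 ]), 'moment': array([-0.015055  , -0.02578864, -0.00735072]), 'opening': 0.9972374351433188}
scene {'vfov': 43.22035083886829, 'cx': 279.67139761341565, 'cy': 210.3140131677273, 'dist': array([0.04035662, 0.        , 0.        , 0.        , 0.        ]), 'R': array([[-0.73897245,  0.67373496,  0.00095903],
       [ 0.56328181,  0.61860389, -0.54776166],
       [-0.36963944, -0.40424057, -0.83663388]]), 't': array([ 0.39710624, -0.29708802,  1.82343067])}
top {'vfov': 54.092071771631225, 'cx': 278.15864613221135, 'cy': 211.75702724076967, 'dist': array([0.04172085, 0.        , 0.        , 0.        , 0.        ]), 'R': array([[ 0.0089306 , -0.99995153,  0.00414436],
       [-0.99846056, -0.00914402, -0.05470729],
       [ 0.05474253, -0.00364942, -0.99849383]]), 't': array([0.01396728, 0.56274768, 1.53829771])}
```

View pics/scene0.png

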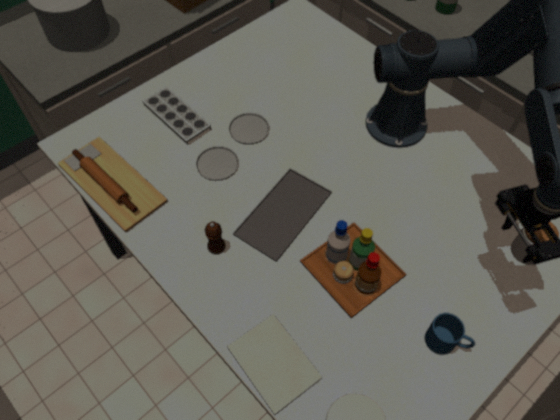

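View pics/top0.png

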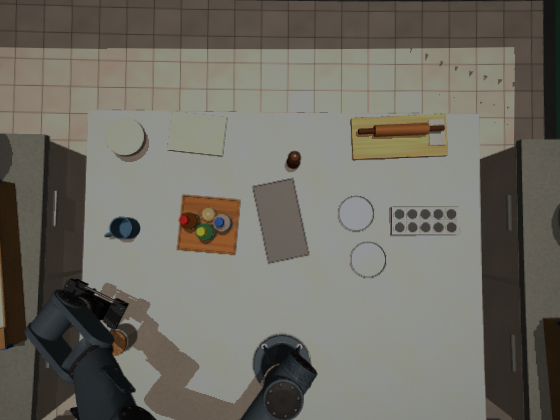

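The top view shows the wooden tray at about (210,225), caps red (187,220), yellow (205,231) and blue (222,222), and the stamp at (208,214). The side tray is at (281,221). The two dishes are at (356,213) and (368,259), and the first is the farther one.

```bash
cat > h.py <<'E'
import numpy as np, cv2
from rig import *
def K(n):
    c=camera_info(n); f=210/np.tan(np.radians(c['vfov']/2))
    return np.array([[f,0,c['cx']],[0,f,c['cy']],[0,0,1]]),c
def world(n,uv,depth=None,z=None):
    k,c=K(n); uv=np.atleast_2d(np.float64(uv))
    q=cv2.undistortPoints(uv.reshape(-1,1,2),k,c['dist']).reshape(-1,2)
    r=np.c_[q,np.ones(len(q))]
    R,t=c['R'],c['t']; C=-R.T@t
    D=r@R
    if depth is not None: return C+D*np.atleast_1d(depth)[:,None]
    return C+D*((z-C[2])/D[:,2])[:,None]
def proj(n,X):
    k,c=K(n); return cv2.projectPoints(np.float64(X).reshape(-1,1,3),cv2.Rodrigues(c['R'])[0],c['t'],k,c['dist'])[0].reshape(-1,2)
def cloud(n,d):
    v,u=np.mgrid[:420,:560]
    return world(n,np.c_[u.ravel(),v.ravel()],depth=d.ravel()).reshape(420,560,3)
E
python3 - <<'E'
from h import *
np.set_printoptions(precision=4,suppress=True)
for n in("top","scene"):
    p,d=capture(n); W=cloud(n,d); np.savez(f"start_{n}.npz",p=p,d=d,W=W)
    for l in "oil_bottle vinegar_bottle syrup_bottle ravioli_stamp bottle_tray side_tray flour_dish mug pepper_mill ravioli_mould".split():
        for r in spot_in(l,n): print(n,l,r['centre'],round(r['score'],2))
    hsv=cv2.cvtColor(p,cv2.COLOR_RGB2HSV)
    for l,zt in (("oil_bottle",.171),("vinegar_bottle",.168),("syrup_bottle",.174)):
        for r in silhouettes(l,n)[:2]:
            m=r['region']&(d>0); 
            top=m&(W[...,2]>zt-.008)&(W[...,2]<zt+.01)
            v,u=np.nonzero(top)
            print(n,l,m.sum(),top.sum(),W[top].mean(0) if top.sum() else None, W[m].max(0), world(n,[u.mean(),v.mean()],z=zt) if top.sum() else None)
E
```

```text
top oil_bottle [0.4885, 0.2673, 0.1133] 0.71
top vinegar_bottle [0.5237, 0.3264, 0.0996] 0.53
top ravioli_stamp [0.5554, 0.2699, 0.0458] 0.56
top bottle_tray [0.4915, 0.2721, 0.0087] 0.62
top side_tray [0.5286, 0.0064, 0.0038] 0.65
top side_tray [0.5366, -0.5307, 0.031] 0.47
top flour_dish [0.3872, -0.3263, 0.0052] 0.91
top flour_dish [0.5645, -0.2835, 0.0009] 0.8
top mug [0.4933, 0.5929, 0.0465] 0.75
top pepper_mill [0.7469, -0.0329, 0.0999] 0.64
top pepper_mill [0.5644, -0.2806, 0.0022] 0.33
top ravioli_mould [0.5367, -0.5281, 0.0279] 0.61
top oil_bottle 290 63 [0.487  0.2804 0.1711] [0.5171 0.3099 0.1803] [[0.487  0.2804 0.171 ]]
top vinegar_bottle 293 57 [0.5258 0.3427 0.1683] [0.5558 0.3693 0.1756] [[0.5258 0.3427 0.168 ]]
top vinegar_bottle 3261 0 None [0.6922 0.1124 0.018 ] None
top syrup_bottle 240 61 [0.5196 0.2202 0.1743] [0.5482 0.2479 0.1801] [[0.5196 0.2202 0.174 ]]
scene oil_bottle [0.502, 0.2887, 0.106] 0.62
scene oil_bottle [0.5302, 0.2292, 0.0997] 0.56
scene vinegar_bottle [0.537, 0.3502, 0.095] 0.59
scene syrup_bottle [0.5306, 0.2302, 0.0962] 0.76
scene ravioli_stamp [0.5631, 0.2798, 0.0475] 0.91
scene ravioli_stamp [0.5009, 0.2883, 0.1069] 0.35
scene bottle_tray [0.5608, 0.3121, 0.0044] 0.7
scene side_tray [0.5404, 0.0106, 0.0003] 0.75
scene flour_dish [0.385, -0.3258, 0.0035] 0.66
scene mug [0.4823, 0.5809, 0.0476] 0.71
scene pepper_mill [0.5626, 0.2771, 0.0456] 0.35
scene ravioli_mould [0.7636, -0.02, 0.0815] 0.37
scene ravioli_mould [0.5623, 0.2769, 0.0457] 0.19
scene oil_bottle 641 95 [0.4882 0.2834 0.1698] [0.5325 0.3285 0.1774] [[0.4889 0.2838 0.171 ]]
scene oil_bottle 510 0 None [ 0.7838 -0.0096  0.1284] None
scene vinegar_bottle 762 99 [0.5282 0.3424 0.1662] [0.5592 0.3729 0.1747] [[0.5292 0.3429 0.168 ]]
scene syrup_bottle 748 92 [0.521  0.2219 0.1724] [0.553  0.253  0.1783] [[0.5218 0.2225 0.174 ]]
```

Run:
```python
import cv2
p=cv2.imread("pics/top0.png");cv2.imwrite("pics/top0z.png",cv2.resize(p[165:285,160:330],None,fx=4.6,fy=4.6,interpolation=cv2.INTER_CUBIC))
p=cv2.imread("pics/scene0.png");cv2.imwrite("pics/scene0z.png",cv2.resize(p[210:320,295:415],None,fx=5,fy=5,interpolation=cv2.INTER_CUBIC))
```

```text
(no output)
```

View pics/top0z.png

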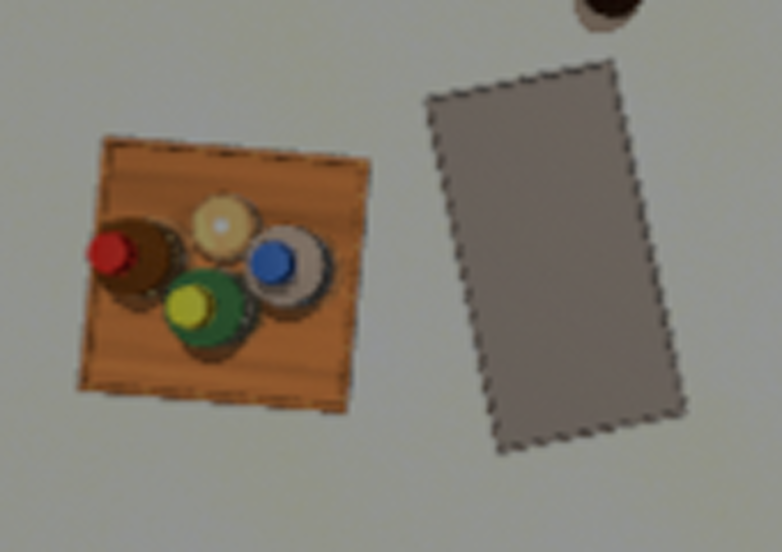

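View pics/scene0z.png

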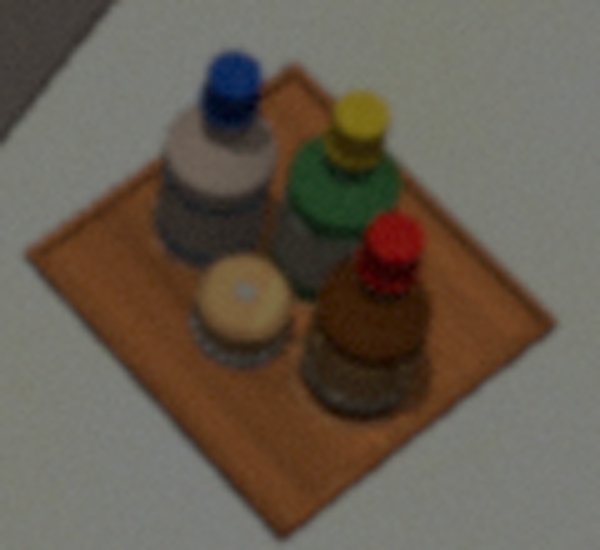

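Run:
```python
from h import *
np.set_printoptions(precision=4,suppress=True)
from scipy.optimize import least_squares
def refine(n,l,size,zr,idx=0):
    rs=silhouettes(l,n); 
    for r in rs[:2]:
        m=r['region'].astype(np.uint8)
        c=max(cv2.findContours(m,cv2.RETR_EXTERNAL,cv2.CHAIN_APPROX_NONE)[0],key=cv2.contourArea).reshape(-1,2)
        w=world(n,c,z=zr)[:,:2]
        if l=="flour_dish":
            f=lambda q:np.hypot(w[:,0]-q[0],w[:,1]-q[1])-q[2]
            s=least_squares(f,[*w.mean(0),.07],loss='soft_l1',f_scale=.003); print(n,l,s.x,r['score'])
        else:
            print(n,l,[np.round(x,4) for x in cv2.minAreaRect((w*1000).astype(np.float32))],r['score'],len(c))
for n in("top","scene"):
    capture(n)
    refine(n,"bottle_tray",0,.012);refine(n,"side_tray",0,.010);refine(n,"flour_dish",0,.009)
# caps by colour
rng={"oil":((22,120,70),(35,255,255)),"vin":((0,170,90),(6,255,255)),"syr":((105,130,60),(125,255,255))}
H={"oil":.165,"vin":.162,"syr":.168}
for n in("top","scene"):
    S=np.load(f"start_{n}.npz");p,W=S['p'],S['W'];hsv=cv2.cvtColor(p,cv2.COLOR_RGB2HSV)
    for k,(a,b) in rng.items():
        m=cv2.inRange(hsv,a,b)>0; m&=(W[...,2]>.13)&(W[...,2]<.19)&(W[...,0]>.4)&(W[...,1]>.1)&(W[...,1]<.45)
        v,u=np.nonzero(m)
        zt=H[k]+.0062
        # model: cap silhouette -> centroid of convex hull of projected cylinder
        def model(q):
            t=np.linspace(0,2*np.pi,40);P=[]
            for z in(zt,zt-.03): P.append(np.c_[q[0]+.015*np.cos(t),q[1]+.015*np.sin(t),0*t+z])
            h=cv2.convexHull(proj(n,np.vstack(P)).astype(np.float32)); M=cv2.moments(h); return np.array([M['m10'],M['m01']])/M['m00'],M['m00']
        s=least_squares(lambda q:model(q)[0]-[u.mean(),v.mean()],[.51,.28],diff_step=1e-3)
        print(n,k,m.sum(),model(s.x)[1],s.x)
```

```text
top bottle_tray [array([515.0819, 282.1459]), array([223.8876, 209.6043]), np.float64(85.66)] 0.67 369
top side_tray [array([533.2634,   8.2072]), array([299.9748, 163.834 ]), np.float64(12.4167)] 0.64 229
top flour_dish [ 0.562  -0.2766  0.0666] 0.96
top flour_dish [ 0.3888 -0.3208  0.0684] 0.9
scene bottle_tray [array([517.4725, 281.6711]), array([220.204 , 214.7294]), np.float64(86.0263)] 0.79 318
scene side_tray [array([533.6062,  13.0405]), array([301.1459, 165.484 ]), np.float64(12.1947)] 0.79 219
scene flour_dish [ 0.3902 -0.3187  0.0677] 0.92
scene flour_dish [ 0.5631 -0.2752  0.0678] 0.75
top oil 73 74.66287428513169 [0.4868 0.2813]
top vin 61 77.8320867252769 [0.5257 0.3439]
top syr 59 71.50578053412028 [0.5187 0.2221]
scene oil 87 156.26455523516051 [0.4806 0.2784]
scene vin 77 163.19009581394494 [0.5181 0.3389]
scene syr 68 152.79929345473647 [0.5133 0.217 ]
```

Run:
```python
from h import *
from scipy.optimize import least_squares
np.set_printoptions(precision=4,suppress=True)
rng={"oil":((20,100,40),(33,255,255)),"vin":((0,150,50),(8,255,255)),"syr":((102,100,30),(128,255,255))}
H={"oil":.165,"vin":.162,"syr":.168}
for n in("top","scene"):
    S=np.load(f"start_{n}.npz");p,W=S['p'],S['W'];hsv=cv2.cvtColor(p,cv2.COLOR_RGB2HSV)
    for k,(a,b) in rng.items():
        m0=cv2.inRange(hsv,a,b)
        if k=="vin": m0|=cv2.inRange(hsv,(172,150,50),(180,255,255))
        m=m0>0; m&=(W[...,2]>.125)&(W[...,2]<.19)&(W[...,0]>.4)&(W[...,1]>.1)&(W[...,1]<.45)
        zt=H[k]+.0062; m=m.astype(np.float32); 
        def res(q):
            t=np.linspace(0,2*np.pi,40)
            P=np.vstack([np.c_[q[0]+.015*np.cos(t),q[1]+.015*np.sin(t),0*t+z] for z in(zt,zt-.03)])
            h=cv2.convexHull(proj(n,P).astype(np.float32))
            im=np.zeros((420*8,560*8),np.uint8); cv2.fillConvexPoly(im,np.round((h.reshape(-1,2)+.5)*8).astype(np.int32),1)
            return np.abs(cv2.resize(im.astype(np.float32),(560,420),interpolation=cv2.INTER_AREA)-m).sum()
        x0={"oil":(.4875,.2825),"vin":(.527,.343),"syr":(.52,.2215)}[k]
        g=[(res((x0[0]+i/1000,x0[1]+j/1000)),i,j) for i in range(-6,7) for j in range(-6,7)]
        g.sort(); b=[x for x in g if x[0]<=g[0][0]*1.05+.3]
        print(n,k,int(m.sum()),g[0][0],np.array(x0)+np.mean([[i,j] for _,i,j in b],0)/1000)
```

```text
top oil 71 8.40625 [0.4865 0.281 ]
top vin 76 12.453125 [0.5257 0.3423]
top syr 65 10.234375 [0.5185 0.221 ]
scene oil 162 14.296875 [0.4875 0.2825]
scene vin 140 42.609375 [0.5273 0.3417]
scene syr 124 32.859375 [0.5205 0.2225]
```

```bash
python3 -m jog '-0.020 0.037 0 0 0 8 0.7; -0.045 0.084 0 0 0 16 0.7; -0.071 0.132 0 0 0 25 0.6; -0.100 0.185 0 0 0 34 0.6; -0.129 0.240 0 0 0 43 0.6; -0.158 0.293 0 0 0 52 0.6; -0.184 0.341 0 0 0 60 0.6; -0.2011 0.3734 0 0 0 64.515 0.6'; python3 -m jog '0 0 0 0 0 0 0.6;0 0 0 0 0 0 0.6'
```

```text
time_s: 2.9
position: [0.521, 0.2198, 0.2417]
tcp_rot: [[1.0, -0.005, 0.001], [-0.005, -1.0, -0.0], [0.001, 0.0, -1.0]]
force: [0.3, 0.4, 0.3]
opening: 0.6
time_s: 3.15
position: [0.5189, 0.2222, 0.2415]
tcp_rot: [[1.0, 0.0, -0.001], [0.0, -1.0, 0.0], [-0.001, -0.0, -1.0]]
force: [-0.9, 0.3, -0.4]
opening: 0.601
```

```bash
python3 -m jog '0 0 0.015 0 0 0 0.6;0 0 0.03 0 0 0 0.6;0 0 0.042 0 0 0 0.6;0 0 0.042 0 0 0 0.6'
python3 - <<'E'
from h import *
p,d=capture("scene"); cv2.imwrite("pics/s1.png",cv2.resize(p[150:320,260:420],None,fx=3.5,fy=3.5,interpolation=cv2.INTER_CUBIC)[:,:,::-1])
p,d=capture("top"); cv2.imwrite("pics/t1.png",cv2.resize(p[165:285,160:300],None,fx=4,fy=4,interpolation=cv2.INTER_CUBIC)[:,:,::-1])
E
```

```text
time_s: 3.65
position: [0.5182, 0.2221, 0.1978]
tcp_rot: [[1.0, 0.001, -0.004], [0.001, -1.0, -0.001], [-0.004, 0.001, -1.0]]
force: [0.1, -0.5, 0.4]
opening: 0.6
```

View pics/s1.png

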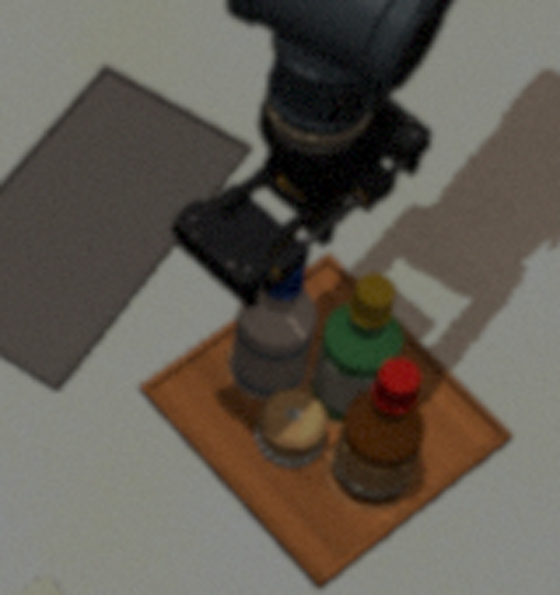

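The gripper sits over the blue cap (about (288,285) in the crop), with the other caps clear of it. I'll descend and close.

```bash
python3 -m jog '0 0 0.012 0 0 0 0.6;0 0 0.024 0 0 0 0.6;0 0 0.036 0 0 0 0.6;0 0 0.038 0 0 0 0.6;0 0 0.038 0 0 0 0.45'; python3 -m jog '0 0 0 0 0 0 0.38;0 0 0 0 0 0 0.34;0 0 0 0 0 0 0.3;0 0 0 0 0 0 0.2;0 0 0 0 0 0 0.2;0 0 0 0 0 0 0.2'
```

```text
time_s: 4.38
position: [0.5194, 0.222, 0.1612]
tcp_rot: [[1.0, -0.0, -0.001], [-0.0, -1.0, -0.0], [-0.001, 0.0, -1.0]]
force: [-0.2, 0.4, -0.2]
opening: 0.547
time_s: 5.12
position: [0.5193, 0.222, 0.1619]
tcp_rot: [[1.0, 0.0, -0.0], [0.0, -1.0, 0.0], [-0.0, -0.0, -1.0]]
force: [-1.9, -0.2, 3.6]
opening: 0.334
```

```bash
python3 -m jog '0 0 -0.005 0 0 0 0.2;0 0 -0.015 0 0 0 0.2;0 0 -0.035 0 0 0 0.2;0 0 -0.065 0 0 0 0.2;0 0 -0.1 0 0 0 0.2;0 0 -0.14 0 0 0 0.2;0 0 -0.175 0 0 0 0.2;0 0 -0.198 0 0 0 0.2'; python3 -m jog '0 0 0 0 0 0 0.2'
python3 - <<'E'
from h import *
p,d=capture("scene"); cv2.imwrite("pics/s2.png",cv2.resize(p[120:320,220:420],None,fx=3,fy=3,interpolation=cv2.INTER_CUBIC)[:,:,::-1])
E
```

```text
time_s: 6.12
position: [0.5197, 0.222, 0.3617]
tcp_rot: [[1.0, 0.0, 0.003], [0.0, -1.0, 0.001], [0.003, -0.001, -1.0]]
force: [0.2, -0.1, -2.7]
opening: 0.334
time_s: 6.25
position: [0.5204, 0.2222, 0.3617]
tcp_rot: [[1.0, -0.0, 0.005], [-0.0, -1.0, 0.001], [0.005, -0.001, -1.0]]
force: [0.5, 0.5, -4.0]
opening: 0.336
```

View pics/s2.png

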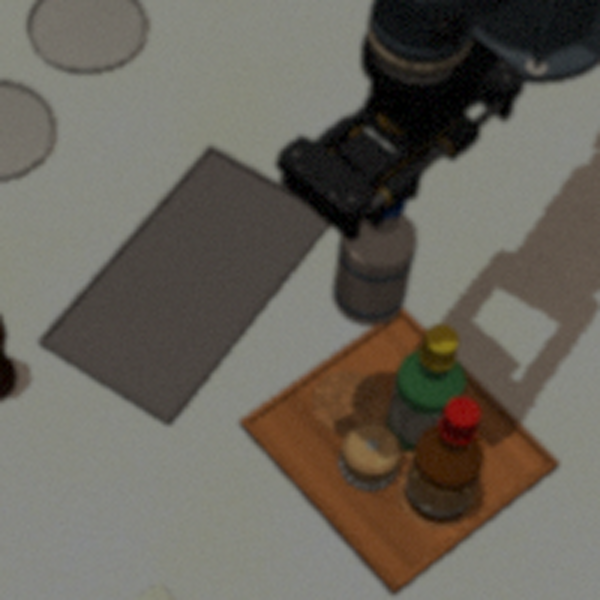

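The syrup bottle hangs upright, and its cork disc shows at about (345,395) in the crop. Next I'll carry it to the far slot.

```bash
python3 -m jog '0.005 0.010 0 0 0 0 0.2;0.018 0.034 0 0 0 0 0.2;0.035 0.066 0 0 0 0 0.2;0.052 0.098 0 0 0 0 0.2;0.069 0.130 0 0 0 0 0.2;0.086 0.162 0 0 0 0 0.2;0.097 0.183 0 0 0 0 0.2;0.102 0.192 0 0 0 0 0.2'; python3 -m jog '0 0 0 0 0 0 0.2;0 0 0.02 0 0 0 0.2;0 0 0.055 0 0 0 0.2;0 0 0.09 0 0 0 0.2;0 0 0.125 0 0 0 0.2;0 0 0.155 0 0 0 0.2;0 0 0.178 0 0 0 0.2;0 0 0.19 0 0 0 0.2';  python3 -m jog '0 0 0.003 0 0 0 0.2;0 0 0.006 0 0 0 0.2;0 0 0.008 0 0 0 0.2;0 0 0.009 0 0 0 0.2;0 0 0.009 0 0 0 0.2'
```

```text
time_s: 7.3
position: [0.6216, 0.0285, 0.3583]
tcp_rot: [[1.0, -0.002, -0.002], [-0.002, -1.0, 0.0], [-0.002, -0.0, -1.0]]
force: [-0.2, 0.8, -4.4]
opening: 0.338
time_s: 8.3
position: [0.6203, 0.0315, 0.1684]
tcp_rot: [[1.0, 0.002, -0.003], [0.002, -1.0, 0.001], [-0.003, -0.001, -1.0]]
force: [-0.1, 0.2, -3.4]
opening: 0.332
time_s: 8.93
position: [0.6215, 0.0299, 0.1608]
tcp_rot: [[1.0, -0.0, 0.0], [-0.0, -1.0, -0.0], [0.0, 0.0, -1.0]]
force: [-0.7, 0.9, -3.0]
opening: 0.335
```

Commanded z is 0.161 and the bottle's weight is still on the gripper. I'll lower in small steps.

```bash
python3 -m jog '0 0 0.001 0 0 0 0.2;0 0 0.001 0 0 0 0.2;0 0 0.001 0 0 0 0.2'; python3 -m jog '0 0 0.001 0 0 0 0.2;0 0 0.001 0 0 0 0.2;0 0 0.001 0 0 0 0.2'
```

```text
time_s: 9.3
position: [0.6216, 0.0299, 0.1599]
tcp_rot: [[1.0, -0.0, 0.001], [-0.0, -1.0, -0.0], [0.001, 0.0, -1.0]]
force: [0.3, 0.1, -0.8]
opening: 0.335
time_s: 9.68
position: [0.6218, 0.0299, 0.1598]
tcp_rot: [[1.0, 0.0, 0.001], [0.0, -1.0, -0.0], [0.001, 0.0, -1.0]]
force: [-2.4, 0.1, 5.6]
opening: 0.335
```

```bash
python3 -m jog '0 0 0 0 0 0 0.38;0 0 0 0 0 0 0.45;0 0 0 0 0 0 0.6;0 0 0 0 0 0 0.6;0 0 0 0 0 0 0.6'; python3 -m jog '0 0 -0.01 0 0 0 0.6;0 0 -0.03 0 0 0 0.6;0 0 -0.06 0 0 0 0.6;0 0 -0.086 0 0 0 0.6;0 0 -0.086 0 0 0 0.6'
python3 - <<'E'
from h import *
p,d=capture("scene"); cv2.imwrite("pics/s3.png",cv2.resize(p[120:320,220:420],None,fx=3,fy=3,interpolation=cv2.INTER_CUBIC)[:,:,::-1])
p,d=capture("top"); cv2.imwrite("pics/t3.png",cv2.resize(p[165:285,160:330],None,fx=4.6,fy=4.6,interpolation=cv2.INTER_CUBIC)[:,:,::-1])
E
```

```text
time_s: 10.3
position: [0.6215, 0.03, 0.1584]
tcp_rot: [[1.0, 0.0, -0.0], [0.0, -1.0, -0.0], [-0.0, 0.0, -1.0]]
force: [-0.3, -0.8, 0.6]
opening: 0.592
time_s: 10.92
position: [0.6231, 0.0298, 0.2475]
tcp_rot: [[1.0, 0.0, 0.006], [0.0, -1.0, -0.001], [0.006, 0.001, -1.0]]
force: [0.9, 0.0, 0.1]
opening: 0.603
```

View pics/s3.png

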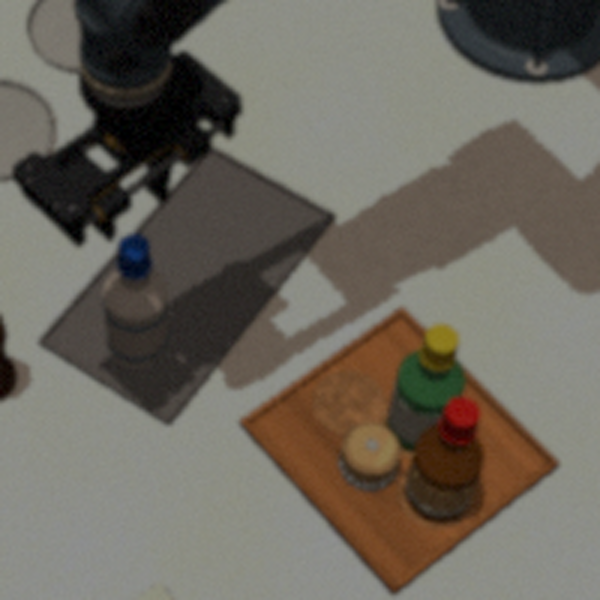

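View pics/t3.png

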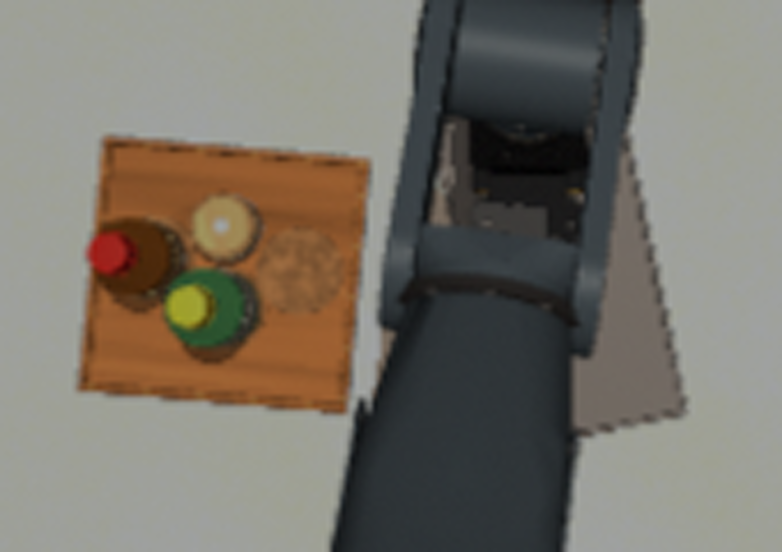

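The syrup bottle stands on the side tray at (135,310) in the scene crop, and the other bottles haven't moved. Now the oil bottle.

```bash
python3 -m jog '-0.008 -0.015 0 0 0 0 0.6;-0.027 -0.050 0 0 0 0 0.6;-0.050 -0.094 0 0 0 0 0.6;-0.073 -0.138 0 0 0 0 0.6;-0.096 -0.182 0 0 0 0 0.6;-0.117 -0.222 0 0 0 0 0.6;-0.130 -0.245 0 0 0 0 0.6;-0.1345 -0.2522 0 0 0 0 0.6'; python3 -m jog '0 0 0 0 0 0 0.6;0 0 0.02 0 0 0 0.6;0 0 0.045 0 0 0 0.6;0 0 0.065 0 0 0 0.6;0 0 0.076 0 0 0 0.6;0 0 0.08 0 0 0 0.6;0 0 0.08 0 0 0 0.5'
python3 - <<'E'
from h import *
print(world("top",[160+299/4.6-.4,165+270/4.6-.4],z=.0062))
p,d=capture("scene"); cv2.imwrite("pics/s4.png",cv2.resize(p[120:320,220:420],None,fx=3,fy=3,interpolation=cv2.INTER_CUBIC)[:,:,::-1])
E
```

```text
time_s: 12.02
position: [0.4845, 0.2837, 0.2435]
tcp_rot: [[1.0, 0.003, -0.003], [0.003, -1.0, -0.001], [-0.003, 0.001, -1.0]]
force: [-1.5, 0.0, -0.4]
opening: 0.599
time_s: 12.9
position: [0.4874, 0.282, 0.1647]
tcp_rot: [[1.0, -0.0, 0.0], [-0.0, -1.0, 0.0], [0.0, -0.0, -1.0]]
force: [0.3, 0.1, 0.9]
opening: 0.552
[[0.51746102 0.22155101 0.0062    ]]
```

View pics/s4.png

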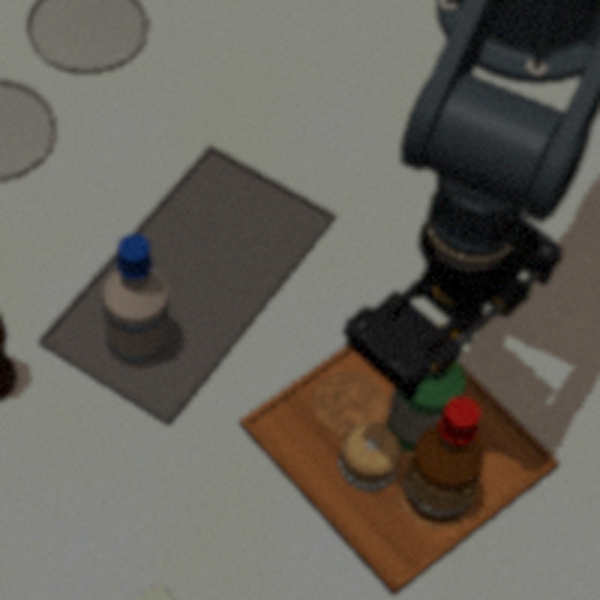

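The gripper is over the yellow cap, and the red cap at (460,420) is clear of it. I'll close and lift.

```bash
python3 -m jog '0 0 0 0 0 0 0.42;0 0 0 0 0 0 0.36;0 0 0 0 0 0 0.3;0 0 0 0 0 0 0.2;0 0 0 0 0 0 0.2;0 0 0 0 0 0 0.2;0 0 0 0 0 0 0.2'; python3 -m jog '0 0 -0.005 0 0 0 0.2;0 0 -0.015 0 0 0 0.2;0 0 -0.035 0 0 0 0.2;0 0 -0.065 0 0 0 0.2;0 0 -0.1 0 0 0 0.2;0 0 -0.14 0 0 0 0.2;0 0 -0.175 0 0 0 0.2;0 0 -0.195 0 0 0 0.2'; python3 -m jog '0 0 0 0 0 0 0.2'
python3 - <<'E'
from h import *
p,d=capture("scene"); cv2.imwrite("pics/s5.png",cv2.resize(p[120:320,220:420],None,fx=3,fy=3,interpolation=cv2.INTER_CUBIC)[:,:,::-1])
E
```

```text
time_s: 13.82
position: [0.4867, 0.2823, 0.1649]
tcp_rot: [[1.0, -0.0, -0.0], [-0.0, -1.0, 0.0], [-0.0, -0.0, -1.0]]
force: [-2.7, 0.5, 5.1]
opening: 0.334
time_s: 14.82
position: [0.4875, 0.2823, 0.3619]
tcp_rot: [[1.0, -0.0, 0.004], [-0.0, -1.0, 0.001], [0.004, -0.001, -1.0]]
force: [0.4, 0.5, -3.2]
opening: 0.338
time_s: 14.95
position: [0.4878, 0.2824, 0.3614]
tcp_rot: [[1.0, -0.0, 0.004], [-0.0, -1.0, 0.001], [0.004, -0.001, -1.0]]
force: [0.7, -0.7, -3.8]
opening: 0.337
```

View pics/s5.png

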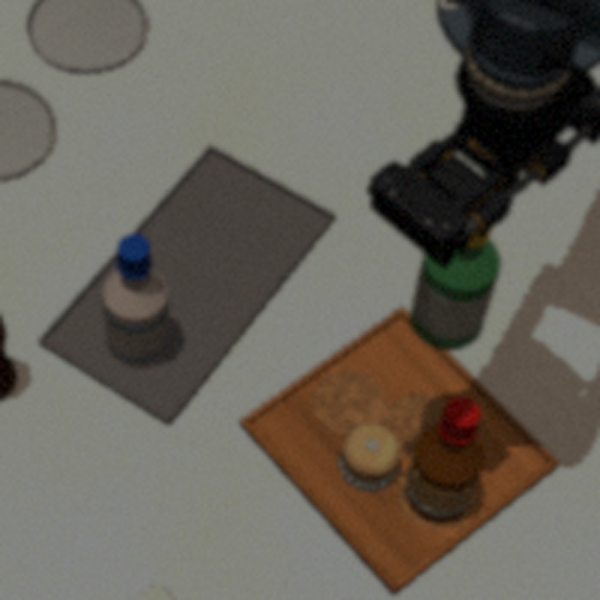

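```bash
python3 -m jog '0.002 0.010 0 0 0 0 0.2;0.007 0.040 0 0 0 0 0.2;0.015 0.085 0 0 0 0 0.2;0.023 0.135 0 0 0 0 0.2;0.031 0.185 0 0 0 0 0.2;0.039 0.230 0 0 0 0 0.2;0.044 0.260 0 0 0 0 0.2;0.0465 0.2715 0 0 0 0 0.2'; python3 -m jog '0 0 0 0 0 0 0.2;0 0 0.02 0 0 0 0.2;0 0 0.055 0 0 0 0.2;0 0 0.09 0 0 0 0.2;0 0 0.125 0 0 0 0.2;0 0 0.155 0 0 0 0.2;0 0 0.178 0 0 0 0.2;0 0 0.188 0 0 0 0.2';  python3 -m jog '0 0 0.003 0 0 0 0.2;0 0 0.006 0 0 0 0.2;0 0 0.008 0 0 0 0.2;0 0 0.009 0 0 0 0.2;0 0 0.009 0 0 0 0.2;0 0 0.010 0 0 0 0.2;0 0 0.010 0 0 0 0.2'
```

```text
time_s: 16.0
position: [0.533, 0.0086, 0.3582]
tcp_rot: [[1.0, -0.003, -0.003], [-0.003, -1.0, 0.0], [-0.003, -0.0, -1.0]]
force: [-0.7, 0.9, -3.4]
opening: 0.339
time_s: 17.0
position: [0.5324, 0.0123, 0.1702]
tcp_rot: [[1.0, 0.002, -0.003], [0.002, -1.0, 0.001], [-0.003, -0.001, -1.0]]
force: [-0.2, 0.5, -4.2]
opening: 0.338
time_s: 17.88
position: [0.5338, 0.0105, 0.1628]
tcp_rot: [[1.0, -0.0, 0.001], [-0.0, -1.0, -0.0], [0.001, 0.0, -1.0]]
force: [-3.3, 0.5, 4.7]
opening: 0.336
```

```bash
python3 -m jog '0 0 0 0 0 0 0.38;0 0 0 0 0 0 0.45;0 0 0 0 0 0 0.6;0 0 0 0 0 0 0.6;0 0 -0.01 0 0 0 0.6;0 0 -0.03 0 0 0 0.6;0 0 -0.06 0 0 0 0.6;0 0 -0.083 0 0 0 0.6'; python3 -m jog '0 0 0 0 0 0 0.6; 0 -0.02 0 0 0 0 0.6; -0.001 -0.07 0 0 0 0 0.6;-0.003 -0.13 0 0 0 0 0.6;-0.004 -0.19 0 0 0 0 0.6;-0.006 -0.25 0 0 0 0 0.6;-0.007 -0.3 0 0 0 0 0.6;-0.007 -0.3315 0 0 0 0 0.6'; python3 -m jog '0 0 0 0 0 0 0.6;0 0 0.02 0 0 0 0.6;0 0 0.045 0 0 0 0.6;0 0 0.065 0 0 0 0.6;0 0 0.08 0 0 0 0.6;0 0 0.086 0 0 0 0.6;0 0 0.086 0 0 0 0.5';python3 - <<'E'
from h import *
p,d=capture("scene"); cv2.imwrite("pics/s6.png",cv2.resize(p[120:320,220:420],None,fx=3,fy=3,interpolation=cv2.INTER_CUBIC)[:,:,::-1])
E
```

```text
time_s: 18.88
position: [0.5338, 0.0106, 0.2463]
tcp_rot: [[1.0, 0.0, 0.002], [0.0, -1.0, -0.0], [0.002, 0.0, -1.0]]
force: [-0.1, -0.1, 0.2]
opening: 0.601
time_s: 19.88
position: [0.5252, 0.3445, 0.2431]
tcp_rot: [[1.0, 0.002, -0.002], [0.002, -1.0, -0.001], [-0.002, 0.001, -1.0]]
force: [-0.1, -0.4, 0.7]
opening: 0.6
time_s: 20.75
position: [0.5265, 0.3418, 0.1583]
tcp_rot: [[1.0, -0.0, -0.0], [-0.0, -1.0, -0.0], [-0.0, 0.0, -1.0]]
force: [0.6, -0.3, 0.0]
opening: 0.546
```

View pics/s6.png

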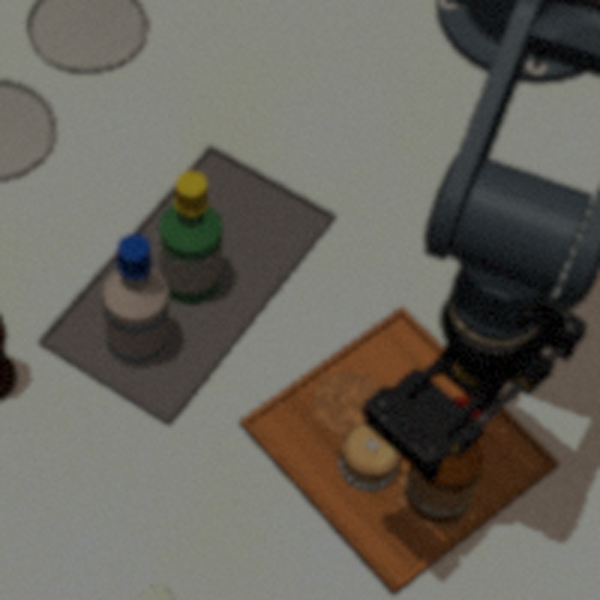

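Both bottles stand on the side tray at (190,240) and (135,300). I'll grip the vinegar bottle and carry it to the near slot.

```bash
python3 -m jog '0 0 0 0 0 0 0.42;0 0 0 0 0 0 0.36;0 0 0 0 0 0 0.3;0 0 0 0 0 0 0.2;0 0 0 0 0 0 0.2;0 0 0 0 0 0 0.2;0 0 0 0 0 0 0.2'; python3 -m jog '0 0 -0.005 0 0 0 0.2;0 0 -0.015 0 0 0 0.2;0 0 -0.035 0 0 0 0.2;0 0 -0.065 0 0 0 0.2;0 0 -0.1 0 0 0 0.2;0 0 -0.14 0 0 0 0.2;0 0 -0.18 0 0 0 0.2;0 0 -0.201 0 0 0 0.2'; python3 -m jog '0 0 0 0 0 0 0.2;-0.003 0.012 0 0 0 0 0.2;-0.01 0.042 0 0 0 0 0.2;-0.02 0.087 0 0 0 0 0.2;-0.031 0.135 0 0 0 0 0.2;-0.042 0.182 0 0 0 0 0.2;-0.053 0.23 0 0 0 0 0.2;-0.064 0.277 0 0 0 0 0.2'; python3 -m jog '-0.009 0.04 0 0 0 0 0.2;-0.015 0.063 0 0 0 0 0.2;-0.017 0.074 0 0 0 0 0.2;-0.017 0.074 0 0 0 0 0.2'
python3 - <<'E'
from h import *
p,d=capture("scene"); cv2.imwrite("pics/s7.png",cv2.resize(p[120:320,220:420],None,fx=3,fy=3,interpolation=cv2.INTER_CUBIC)[:,:,::-1])
E
```

```text
time_s: 21.68
position: [0.5261, 0.3423, 0.159]
tcp_rot: [[1.0, 0.0, -0.0], [0.0, -1.0, 0.0], [-0.0, -0.0, -1.0]]
force: [-1.7, 0.3, 5.1]
opening: 0.34
time_s: 22.68
position: [0.5273, 0.3424, 0.3622]
tcp_rot: [[1.0, -0.0, 0.004], [-0.0, -1.0, 0.002], [0.004, -0.002, -1.0]]
force: [0.4, -0.0, -5.0]
opening: 0.334
time_s: 23.68
position: [0.4603, 0.0632, 0.3579]
tcp_rot: [[1.0, -0.0, -0.004], [-0.0, -1.0, -0.001], [-0.004, 0.001, -1.0]]
force: [0.9, -0.6, -5.3]
opening: 0.338
time_s: 24.18
position: [0.4448, -0.0091, 0.3588]
tcp_rot: [[1.0, -0.001, -0.001], [-0.001, -1.0, 0.001], [-0.001, -0.001, -1.0]]
force: [0.1, 1.2, -5.0]
opening: 0.333
```

View pics/s7.png

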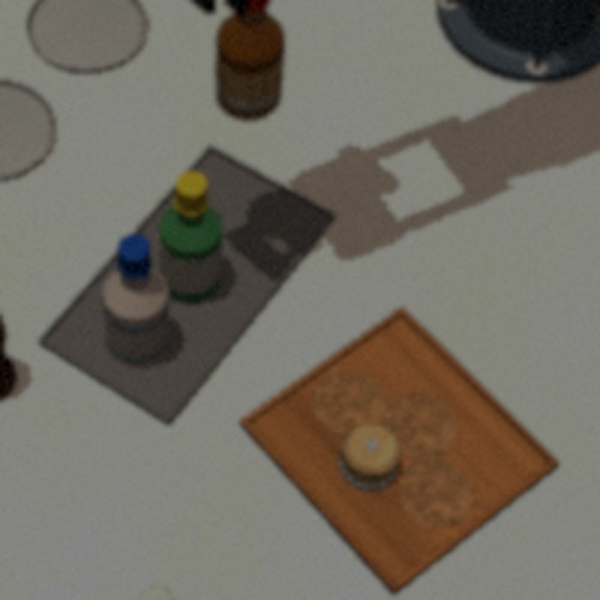

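```bash
python3 -m jog '0 0 0.02 0 0 0 0.2;0 0 0.055 0 0 0 0.2;0 0 0.09 0 0 0 0.2;0 0 0.125 0 0 0 0.2;0 0 0.16 0 0 0 0.2;0 0 0.18 0 0 0 0.2;0 0 0.192 0 0 0 0.2;0 0 0.197 0 0 0 0.2';  python3 -m jog '0 0 0.003 0 0 0 0.2;0 0 0.005 0 0 0 0.2;0 0 0.006 0 0 0 0.2;0 0 0.006 0 0 0 0.2;0 0 0.007 0 0 0 0.2;0 0 0.007 0 0 0 0.2'
```

```text
time_s: 25.22
position: [0.4458, -0.0083, 0.1622]
tcp_rot: [[1.0, 0.001, -0.0], [0.001, -1.0, 0.0], [-0.0, -0.0, -1.0]]
force: [0.7, -1.3, -4.7]
opening: 0.336
time_s: 25.98
position: [0.4458, -0.009, 0.1568]
tcp_rot: [[1.0, 0.0, 0.001], [0.0, -1.0, -0.001], [0.001, 0.001, -1.0]]
force: [-2.2, -0.1, 7.4]
opening: 0.338
```

Contact shows at commanded z 0.156. I'll release, back off, and look at the stamp and the discs.

```bash
python3 -m jog '0 0 0 0 0 0 0.38;0 0 0 0 0 0 0.45;0 0 0 0 0 0 0.6;0 0 0 0 0 0 0.6;0 0 -0.01 0 0 0 0.6;0 0 -0.03 0 0 0 0.6;0 0 -0.06 0 0 0 0.7;0 0 -0.089 0 0 0 0.85'
python3 - <<'E'
from h import *
np.set_printoptions(precision=4,suppress=True)
for n in("top","scene"):
    p,d=capture(n); W=cloud(n,d); np.savez(f"clr_{n}.npz",p=p,d=d,W=W)
    c=(165,285,160,330) if n=="top" else (120,320,220,420)
    cv2.imwrite(f"pics/c_{n}.png",cv2.resize(p[c[0]:c[1],c[2]:c[3]],None,fx=4 if n=="top" else 3,fy=4 if n=="top" else 3,interpolation=cv2.INTER_CUBIC)[:,:,::-1])
    for r in spot_in("ravioli_stamp",n): print(n,r['centre'],r['score'])
    for r in silhouettes("ravioli_stamp",n)[:1]:
        m=r['region']; top=m&(abs(W[...,2]-.047)<.006); v,u=np.nonzero(top)
        print(top.sum(),W[top].mean(0),world(n,[u.mean(),v.mean()],z=.047), W[m].min(0),W[m].max(0))
E
```

```text
time_s: 26.98
position: [0.4454, -0.0088, 0.2459]
tcp_rot: [[1.0, 0.0, 0.0], [0.0, -1.0, -0.0], [0.0, 0.0, -1.0]]
force: [0.6, -0.2, -0.5]
opening: 0.736
top [0.5528, 0.2708, 0.0451] 0.5
144 [0.5525 0.276  0.0475] [[0.5525 0.2761 0.047 ]] [0.5281 0.251  0.0068] [0.5784 0.3073 0.0572]
scene [0.5582, 0.2829, 0.0447] 0.65
231 [0.5549 0.2791 0.0464] [[0.5553 0.2793 0.047 ]] [0.5278 0.2399 0.0024] [1.1348 0.6533 1.3624]
```

View pics/c_top.png

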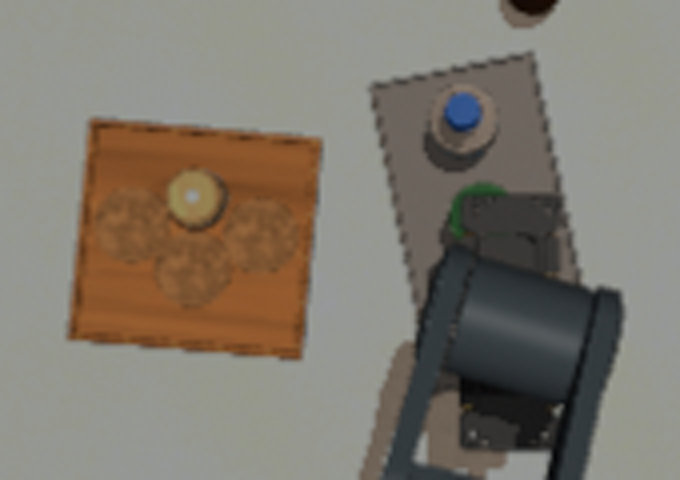

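View pics/c_scene.png

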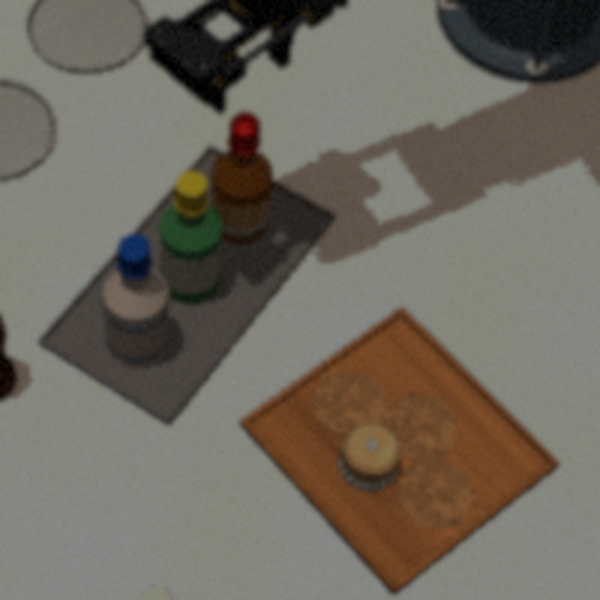

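```bash
python3 -m jog '0.004 -0.012 0 0 0 0 0.8;0.016 -0.042 0 0 0 0 0.8;0.032 -0.085 0 0 0 0 0.8;0.049 -0.13 0 0 0 0 0.8;0.066 -0.175 0 0 0 0 0.8;0.083 -0.22 0 0 0 0 0.8;0.1 -0.263 0 0 0 0 0.8;0.109 -0.287 0 0 0 0 0.8'; python3 -m jog '0 0 0 0 0 0 0.8;0 0 0.025 0 0 0 0.8;0 0 0.06 0 0 0 0.8;0 0 0.1 0 0 0 0.8;0 0 0.14 0 0 0 0.8;0 0 0.15 0 0 0 0.8;0 0 0.15 0 0 0 0.8'
python3 - <<'E'
from h import *
print(world("top",[[160+132/4-.4,165+226/4-.4],[160+193/4-.4,165+270/4-.4],[160+260/4-.4,165+235/4-.4]],z=.0062))
print(world("scene",[[220+437/3-.4,120+492/3-.4],[220+420/3-.4,120+428/3-.4],[220+348/3-.4,120+402/3-.4]],z=.0062))
p,d=capture("scene"); cv2.imwrite("pics/s8.png",cv2.resize(p[120:320,220:420],None,fx=3,fy=3,interpolation=cv2.INTER_CUBIC)[:,:,::-1])
E
```

```text
time_s: 28.28
position: [0.5543, 0.2813, 0.2431]
tcp_rot: [[1.0, 0.002, -0.001], [0.002, -1.0, 0.0], [-0.001, -0.0, -1.0]]
force: [0.3, 0.5, -0.2]
opening: 0.8
time_s: 29.15
position: [0.5541, 0.2777, 0.0943]
tcp_rot: [[1.0, -0.0, -0.001], [-0.0, -1.0, -0.001], [-0.001, 0.001, -1.0]]
force: [-0.2, -0.6, 0.9]
opening: 0.802
[[0.52472438 0.34250632 0.0062    ]
 [0.4836249  0.28420611 0.0062    ]
 [0.51725515 0.22154764 0.0062    ]]
[[0.52363927 0.34063847 0.0062    ]
 [0.4860515  0.2842338  0.0062    ]
 [0.51675699 0.21820018 0.0062    ]]
```

View pics/s8.png

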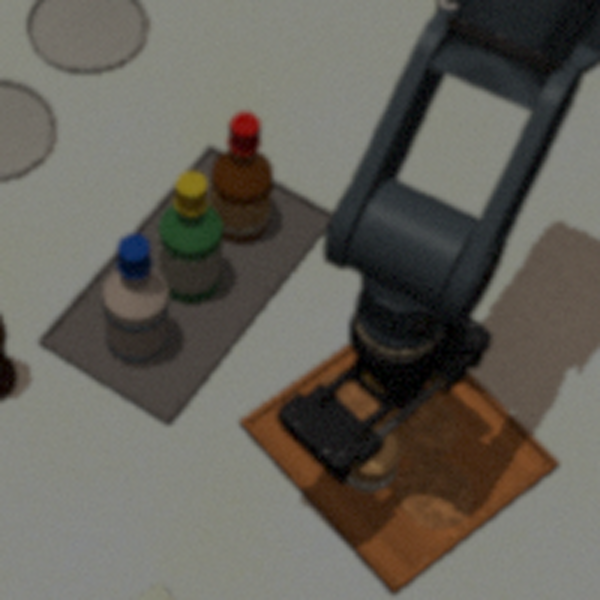

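```bash
python3 -m jog '0 0 0.02 0 0 0 0.8;0 0 0.04 0 0 0 0.8;0 0 0.055 0 0 0 0.8;0 0 0.062 0 0 0 0.8;0 0 0.062 0 0 0 0.7;0 0 0.062 0 0 0 0.66;0 0 0.062 0 0 0 0.6;0 0 0.062 0 0 0 0.5'; python3 -m jog '0 0 0 0 0 0 0.5;0 0 0 0 0 0 0.5;0 0 0 0 0 0 0.5'
```

```text
time_s: 30.2
position: [0.5544, 0.2783, 0.033]
tcp_rot: [[1.0, 0.0, 0.0], [0.0, -1.0, 0.0], [0.0, -0.0, -1.0]]
force: [-0.6, 0.4, 0.6]
opening: 0.609
time_s: 30.58
position: [0.5544, 0.2783, 0.0329]
tcp_rot: [[1.0, 0.0, 0.0], [0.0, -1.0, 0.0], [0.0, -0.0, -1.0]]
force: [-1.8, 0.8, 4.0]
opening: 0.603
```

```bash
python3 -m jog '0 0 -0.006 0 0 0 0.5;0 0 -0.02 0 0 0 0.5;0 0 -0.05 0 0 0 0.5;0 0 -0.09 0 0 0 0.5;0 0 -0.13 0 0 0 0.5;0 0 -0.175 0 0 0 0.5;0 0 -0.212 0 0 0 0.5;0 0 -0.227 0 0 0 0.5'; python3 -m jog '0 0.01 0 0 0 0 0.5;0 0.035 0 0 0 0 0.5;0.001 0.075 0 0 0 0 0.5;0.002 0.12 0 0 0 0 0.5;0.003 0.165 0 0 0 0 0.5;0.004 0.21 0 0 0 0 0.5;0.005 0.255 0 0 0 0 0.5;0.005 0.3 0 0 0 0 0.5'; python3 -m jog '0 0.045 0 0 0 0 0.5;0.001 0.09 0 0 0 0 0.5;0.002 0.135 0 0 0 0 0.5;0.002 0.18 0 0 0 0 0.5;0.003 0.22 0 0 0 0 0.5;0.003 0.245 0 0 0 0 0.5;0.003 0.254 0 0 0 0 0.5;0.003 0.254 0 0 0 0 0.5'
python3 - <<'E'
from h import *
p,d=capture("scene"); cv2.imwrite("pics/s9.png",cv2.resize(p[60:260,130:340],None,fx=3.5,fy=2.9,interpolation=cv2.INTER_CUBIC)[:,:,::-1])
E
```

```text
time_s: 31.58
position: [0.5555, 0.2785, 0.2628]
tcp_rot: [[1.0, 0.0, 0.005], [0.0, -1.0, 0.002], [0.005, -0.002, -1.0]]
force: [-0.2, -0.1, -2.0]
opening: 0.606
time_s: 32.58
position: [0.5577, -0.0236, 0.2572]
tcp_rot: [[1.0, -0.0, -0.005], [-0.0, -1.0, 0.001], [-0.005, -0.001, -1.0]]
force: [0.5, 0.3, -0.9]
opening: 0.603
time_s: 33.58
position: [0.562, -0.2752, 0.2588]
tcp_rot: [[1.0, -0.0, -0.001], [-0.0, -1.0, 0.002], [-0.001, -0.002, -1.0]]
force: [-0.5, -0.1, -1.5]
opening: 0.607
```

View pics/s9.png

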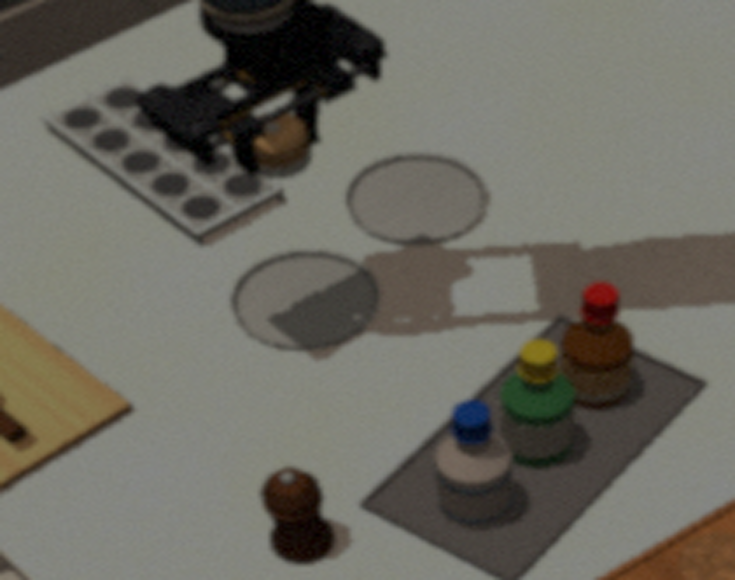

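The stamp hangs level over the farther dish at (305,300). Lowering it now.

```bash
python3 -m jog '0 0 0.02 0 0 0 0.5;0 0 0.06 0 0 0 0.5;0 0 0.1 0 0 0 0.5;0 0 0.14 0 0 0 0.5;0 0 0.18 0 0 0 0.5;0 0 0.205 0 0 0 0.5;0 0 0.218 0 0 0 0.5;0 0 0.224 0 0 0 0.5';  python3 -m jog '0 0 0.003 0 0 0 0.5;0 0 0.005 0 0 0 0.5;0 0 0.006 0 0 0 0.5;0 0 0.006 0 0 0 0.5'; python3 -m jog '0 0 0.001 0 0 0 0.5;0 0 0.001 0 0 0 0.5'
```

```text
time_s: 34.62
position: [0.5627, -0.2749, 0.0354]
tcp_rot: [[1.0, 0.001, -0.0], [0.001, -1.0, 0.0], [-0.0, -0.0, -1.0]]
force: [0.5, 0.7, -0.9]
opening: 0.607
time_s: 35.12
position: [0.5625, -0.276, 0.0299]
tcp_rot: [[1.0, -0.0, 0.001], [-0.0, -1.0, -0.0], [0.001, 0.0, -1.0]]
force: [0.6, 1.1, -1.9]
opening: 0.608
time_s: 35.38
position: [0.5626, -0.276, 0.029]
tcp_rot: [[1.0, 0.0, 0.0], [0.0, -1.0, -0.0], [0.0, 0.0, -1.0]]
force: [-0.4, -0.3, 1.4]
opening: 0.607
```

Run:
```python
from h import *
p,d=capture("scene"); cv2.imwrite("pics/s10.png",cv2.resize(p[60:260,130:340],None,fx=3.5,fy=2.9,interpolation=cv2.INTER_CUBIC)[:,:,::-1])
```

```text
(no output)
```

View pics/s10.png

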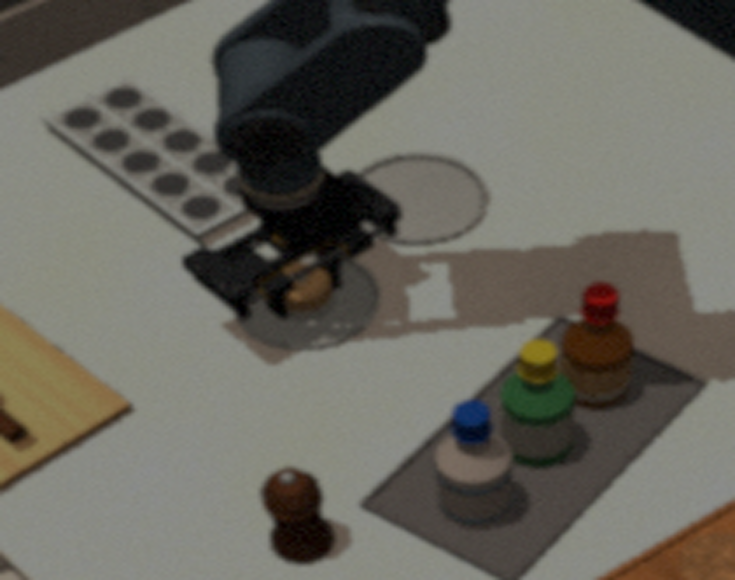

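```bash
python3 -m jog '0 0 0 0 0 0 0.66;0 0 0 0 0 0 0.75;0 0 0 0 0 0 0.8;0 0 0 0 0 0 0.8;0 0 -0.015 0 0 0 0.8;0 0 -0.05 0 0 0 0.8;0 0 -0.1 0 0 0 0.8;0 0 -0.15 0 0 0 0.8'; python3 -m jog '0 0 -0.05 0 0 0 0.6;0 0 -0.066 0 0 0 0.6;-0.01 -0.022 -0.066 0 0 0 0.6;-0.03 -0.066 -0.066 0 0 0 0.6;-0.055 -0.125 -0.066 0 0 0 0.6;-0.08 -0.184 -0.066 0 0 0 0.6;-0.105 -0.24 -0.066 0 0 0 0.6;-0.117 -0.267 -0.066 0 0 0 0.6'
python3 - <<'E'
from h import *
np.set_printoptions(precision=4,suppress=True)
from scipy.optimize import least_squares
for n in("top","scene"):
    p,d=capture(n); W=cloud(n,d)
    c=(165,285,300,470) if n=="top" else (60,260,130,340)
    cv2.imwrite(f"pics/d_{n}.png",cv2.resize(p[c[0]:c[1],c[2]:c[3]],None,fx=4 if n=="top" else 3,fy=4 if n=="top" else 3,interpolation=cv2.INTER_CUBIC)[:,:,::-1])
    for r in spot_in("ravioli_stamp",n)[:2]: print(n,r['centre'],r['score'])
    for r in silhouettes("ravioli_stamp",n)[:1]:
        m=r['region']; top=m&(abs(W[...,2]-.043)<.006); v,u=np.nonzero(top)
        print(top.sum(),world(n,[u.mean(),v.mean()],z=.043) if top.any() else None)
E
```

```text
time_s: 36.42
position: [0.5623, -0.2758, 0.1809]
tcp_rot: [[1.0, -0.0, 0.0], [-0.0, -1.0, -0.0], [0.0, 0.0, -1.0]]
force: [-0.2, -0.1, -0.1]
opening: 0.797
time_s: 37.42
position: [0.4422, -0.006, 0.2439]
tcp_rot: [[1.0, 0.002, -0.004], [0.002, -1.0, 0.001], [-0.004, -0.001, -1.0]]
force: [0.0, -0.1, 1.2]
opening: 0.597
top [0.5631, -0.2759, 0.0437] 0.53
140 [[ 0.5638 -0.2741  0.043 ]]
scene [0.5698, -0.2674, 0.0406] 0.78
128 [[ 0.5642 -0.2708  0.043 ]]
```

View pics/d_top.png

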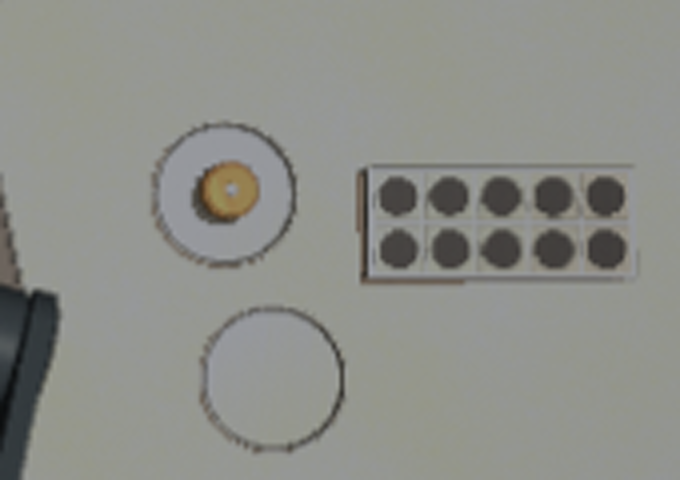

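View pics/d_scene.png

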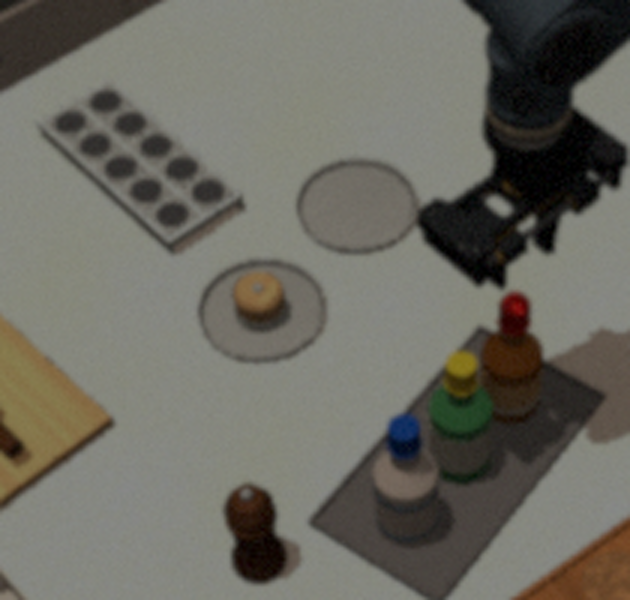

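```bash
python3 -m jog '0 0 0 0 0 0 0.6;0 0 0.02 0 0 0 0.6;0 0 0.045 0 0 0 0.6;0 0 0.065 0 0 0 0.6;0 0 0.08 0 0 0 0.6;0 0 0.088 0 0 0 0.6;0 0 0.088 0 0 0 0.5;0 0 0.088 0 0 0 0.42'; python3 -m jog '0 0 0 0 0 0 0.36;0 0 0 0 0 0 0.3;0 0 0 0 0 0 0.2;0 0 0 0 0 0 0.2;0 0 0 0 0 0 0.2;0 0 0 0 0 0 0.2'
python3 - <<'E'
from h import *
print(world("top",[[355.7,213.35]],z=.009),world("top",[[357.1,212.1]],z=.043), world("scene",[[130+263/3-.4,60+310/3-.4]],z=.009), world("scene",[[130+258.5/3-.4,60+291/3-.4]],z=.040))
E
```

```text
time_s: 38.72
position: [0.4459, -0.0091, 0.1569]
tcp_rot: [[1.0, -0.0, 0.001], [-0.0, -1.0, -0.0], [0.001, 0.0, -1.0]]
force: [-0.5, -0.4, -0.1]
opening: 0.468
time_s: 39.48
position: [0.4453, -0.0088, 0.1569]
tcp_rot: [[1.0, 0.0, -0.0], [0.0, -1.0, -0.0], [-0.0, 0.0, -1.0]]
force: [-1.3, 0.0, 5.7]
opening: 0.333
[[ 0.55959367 -0.2748362   0.009     ]] [[ 0.5624905  -0.27348253  0.043     ]] [[ 0.56269619 -0.2721369   0.009     ]] [[ 0.56327823 -0.27418863  0.04      ]]
```

```bash
python3 -m jog '0 0 -0.005 0 0 0 0.2;0 0 -0.015 0 0 0 0.2;0 0 -0.035 0 0 0 0.2;0 0 -0.065 0 0 0 0.2;0 0 -0.1 0 0 0 0.2;0 0 -0.14 0 0 0 0.2;0 0 -0.18 0 0 0 0.2;0 0 -0.203 0 0 0 0.2'; python3 -m jog '0 0 0 0 0 0 0.2;0.003 -0.012 0 0 0 0 0.2;0.01 -0.042 0 0 0 0 0.2;0.02 -0.087 0 0 0 0 0.2;0.031 -0.135 0 0 0 0 0.2;0.042 -0.182 0 0 0 0 0.2;0.053 -0.23 0 0 0 0 0.2;0.064 -0.277 0 0 0 0 0.2'; python3 -m jog '0.009 -0.04 0 0 0 0 0.2;0.015 -0.063 0 0 0 0 0.2;0.017 -0.074 0 0 0 0 0.2;0.017 -0.074 0 0 0 0 0.2;0.017 -0.074 0.02 0 0 0 0.2;0.017 -0.074 0.055 0 0 0 0.2;0.017 -0.074 0.09 0 0 0 0.2;0.017 -0.074 0.125 0 0 0 0.2'; python3 -m jog '0 0 0.03 0 0 0 0.2;0 0 0.055 0 0 0 0.2;0 0 0.067 0 0 0 0.2;0 0 0.072 0 0 0 0.2;0 0 0.074 0 0 0 0.2;0 0 0.075 0 0 0 0.2;0 0 0.076 0 0 0 0.2;0 0 0.076 0 0 0 0.2'
```

```text
time_s: 40.48
position: [0.4455, -0.0087, 0.3617]
tcp_rot: [[1.0, 0.0, 0.003], [0.0, -1.0, -0.001], [0.003, 0.001, -1.0]]
force: [0.9, -0.4, -5.1]
opening: 0.336
time_s: 41.48
position: [0.5083, 0.2705, 0.3569]
tcp_rot: [[1.0, 0.001, -0.005], [0.001, -1.0, -0.001], [-0.005, 0.001, -1.0]]
force: [0.8, -0.2, -4.8]
opening: 0.335
time_s: 42.48
position: [0.5261, 0.3407, 0.2336]
tcp_rot: [[1.0, -0.001, -0.001], [-0.001, -1.0, -0.001], [-0.001, 0.001, -1.0]]
force: [-0.4, 0.6, -5.0]
opening: 0.334
time_s: 43.48
position: [0.5266, 0.3424, 0.1591]
tcp_rot: [[1.0, 0.0, 0.001], [0.0, -1.0, 0.0], [0.001, -0.0, -1.0]]
force: [0.1, 0.4, -5.1]
opening: 0.332
```

```bash
python3 -m jog '0 0 0.001 0 0 0 0.2;0 0 0.001 0 0 0 0.2;0 0 0.001 0 0 0 0.2'
python3 - <<'E'
from h import *
p,d=capture("scene"); cv2.imwrite("pics/s11.png",cv2.resize(p[120:320,220:420],None,fx=3,fy=3,interpolation=cv2.INTER_CUBIC)[:,:,::-1])
E
```

```text
time_s: 43.85
position: [0.5268, 0.3425, 0.159]
tcp_rot: [[1.0, 0.0, 0.001], [0.0, -1.0, 0.001], [0.001, -0.001, -1.0]]
force: [-1.9, -0.6, 6.1]
opening: 0.335
```

View pics/s11.png

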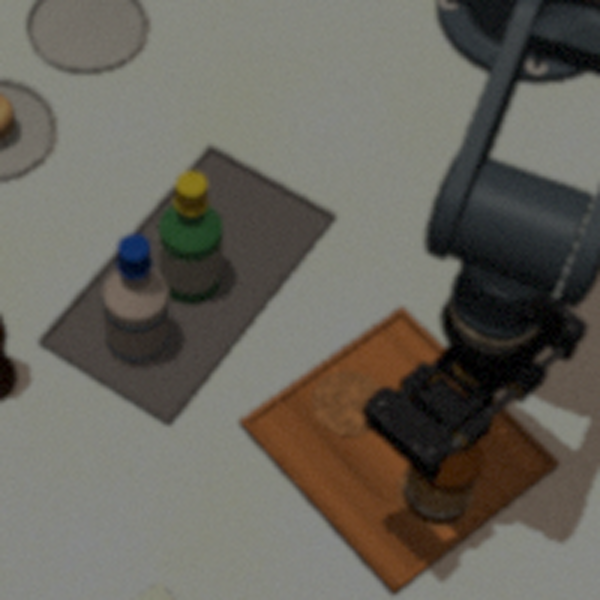

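The vinegar bottle is in contact on its disc, in the same place in the picture as at the start. I'll release it and fetch the oil bottle.

```bash
python3 -m jog '0 0 0 0 0 0 0.38;0 0 0 0 0 0 0.45;0 0 0 0 0 0 0.6;0 0 0 0 0 0 0.6;0 0 -0.01 0 0 0 0.6;0 0 -0.03 0 0 0 0.6;0 0 -0.06 0 0 0 0.6;0 0 -0.087 0 0 0 0.6'; python3 -m jog '0 0 0 0 0 0 0.6; 0 0.02 0 0 0 0 0.6; 0.001 0.07 0 0 0 0 0.6;0.003 0.13 0 0 0 0 0.6;0.004 0.19 0 0 0 0 0.6;0.006 0.25 0 0 0 0 0.6;0.007 0.3 0 0 0 0 0.6;0.007 0.3315 0 0 0 0 0.6'; python3 -m jog '0 0 0 0 0 0 0.6;0 0 0.02 0 0 0 0.6;0 0 0.045 0 0 0 0.6;0 0 0.065 0 0 0 0.6;0 0 0.078 0 0 0 0.6;0 0 0.082 0 0 0 0.6;0 0 0.082 0 0 0 0.5;0 0 0.082 0 0 0 0.42'; python3 -m jog '0 0 0 0 0 0 0.36;0 0 0 0 0 0 0.3;0 0 0 0 0 0 0.2;0 0 0 0 0 0 0.2;0 0 0 0 0 0 0.2;0 0 0 0 0 0 0.2'
python3 - <<'E'
from h import *
p,d=capture("scene"); cv2.imwrite("pics/s12.png",cv2.resize(p[120:320,220:420],None,fx=3,fy=3,interpolation=cv2.INTER_CUBIC)[:,:,::-1])
E
```

```text
time_s: 44.9
position: [0.5267, 0.3423, 0.2462]
tcp_rot: [[1.0, 0.0, 0.001], [0.0, -1.0, 0.0], [0.001, -0.0, -1.0]]
force: [-0.6, 0.7, -0.9]
opening: 0.602
time_s: 45.9
position: [0.5317, 0.0073, 0.2431]
tcp_rot: [[1.0, -0.003, -0.004], [-0.003, -1.0, -0.0], [-0.004, 0.0, -1.0]]
force: [-0.8, 1.8, 0.4]
opening: 0.603
time_s: 46.9
position: [0.5339, 0.0107, 0.1632]
tcp_rot: [[1.0, 0.0, 0.001], [0.0, -1.0, -0.0], [0.001, 0.0, -1.0]]
force: [0.7, 0.3, -0.4]
opening: 0.472
time_s: 47.65
position: [0.5334, 0.0106, 0.163]
tcp_rot: [[1.0, 0.0, 0.0], [0.0, -1.0, -0.0], [0.0, 0.0, -1.0]]
force: [-2.2, -0.7, 6.1]
opening: 0.337
```

View pics/s12.png

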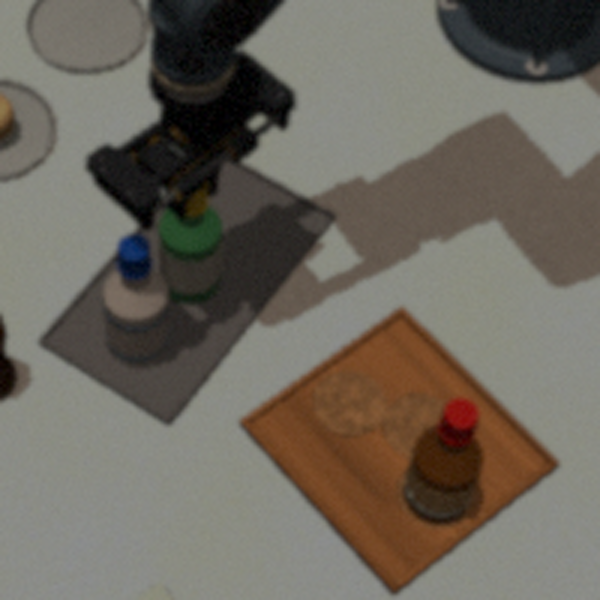

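The vinegar bottle is back in place, with its cap at (460,420) as at the start. Now the oil bottle goes back.

```bash
python3 -m jog '0 0 -0.005 0 0 0 0.2;0 0 -0.015 0 0 0 0.2;0 0 -0.035 0 0 0 0.2;0 0 -0.065 0 0 0 0.2;0 0 -0.1 0 0 0 0.2;0 0 -0.14 0 0 0 0.2;0 0 -0.18 0 0 0 0.2;0 0 -0.197 0 0 0 0.2'; python3 -m jog '0 0 0 0 0 0 0.2;-0.002 -0.010 0 0 0 0 0.2;-0.007 -0.040 0 0 0 0 0.2;-0.015 -0.085 0 0 0 0 0.2;-0.023 -0.135 0 0 0 0 0.2;-0.031 -0.185 0 0 0 0 0.2;-0.039 -0.230 0 0 0 0 0.2;-0.044 -0.260 0 0 0 0 0.2'; python3 -m jog '-0.0025 -0.0115 0 0 0 0 0.2;-0.0025 -0.0115 0 0 0 0 0.2;-0.0025 -0.0115 0 0 0 0 0.2;-0.0025 -0.0115 0.02 0 0 0 0.2;-0.0025 -0.0115 0.055 0 0 0 0.2;-0.0025 -0.0115 0.09 0 0 0 0.2;-0.0025 -0.0115 0.12 0 0 0 0.2'; python3 -m jog '0 0 0.03 0 0 0 0.2;0 0 0.055 0 0 0 0.2;0 0 0.066 0 0 0 0.2;0 0 0.072 0 0 0 0.2;0 0 0.074 0 0 0 0.2;0 0 0.075 0 0 0 0.2;0 0 0.075 0 0 0 0.2;0 0 0.075 0 0 0 0.2';python3 -m jog '0 0 0.001 0 0 0 0.2;0 0 0.001 0 0 0 0.2;0 0 0.001 0 0 0 0.2'
```

```text
time_s: 48.7
position: [0.5342, 0.0106, 0.3624]
tcp_rot: [[1.0, 0.0, 0.005], [0.0, -1.0, -0.001], [0.005, 0.001, -1.0]]
force: [0.2, 0.0, -3.1]
opening: 0.336
time_s: 49.7
position: [0.4873, 0.2731, 0.3576]
tcp_rot: [[1.0, 0.002, -0.004], [0.002, -1.0, -0.001], [-0.004, 0.0, -1.0]]
force: [1.0, -0.4, -3.4]
opening: 0.334
time_s: 50.58
position: [0.4873, 0.2806, 0.2385]
tcp_rot: [[1.0, -0.002, -0.0], [-0.002, -1.0, -0.001], [-0.0, 0.001, -1.0]]
force: [0.6, -0.0, -3.4]
opening: 0.336
time_s: 51.58
position: [0.4871, 0.2823, 0.165]
tcp_rot: [[1.0, 0.0, 0.001], [0.0, -1.0, 0.0], [0.001, -0.0, -1.0]]
force: [-1.1, 0.5, -2.3]
opening: 0.335
time_s: 51.95
position: [0.4873, 0.2825, 0.1649]
tcp_rot: [[1.0, 0.0, 0.001], [0.0, -1.0, 0.001], [0.001, -0.001, -1.0]]
force: [-2.4, -0.7, 5.4]
opening: 0.338
```

```bash
python3 -m jog '0 0 0 0 0 0 0.38;0 0 0 0 0 0 0.45;0 0 0 0 0 0 0.6;0 0 0 0 0 0 0.6;0 0 -0.01 0 0 0 0.6;0 0 -0.03 0 0 0 0.6;0 0 -0.06 0 0 0 0.6;0 0 -0.081 0 0 0 0.6'; python3 -m jog '0.008 0.015 0 0 0 0 0.6;0.027 0.050 0 0 0 0 0.6;0.050 0.094 0 0 0 0 0.6;0.073 0.138 0 0 0 0 0.6;0.096 0.182 0 0 0 0 0.6;0.117 0.222 0 0 0 0 0.6;0.130 0.245 0 0 0 0 0.6;0.1345 0.2522 0 0 0 0 0.6'; python3 -m jog '0 0 0 0 0 0 0.6;0 0 0.02 0 0 0 0.6;0 0 0.045 0 0 0 0.6;0 0 0.065 0 0 0 0.6;0 0 0.08 0 0 0 0.6;0 0 0.085 0 0 0 0.6;0 0 0.085 0 0 0 0.5;0 0 0.085 0 0 0 0.42'; python3 -m jog '0 0 0 0 0 0 0.36;0 0 0 0 0 0 0.3;0 0 0 0 0 0 0.2;0 0 0 0 0 0 0.2;0 0 0 0 0 0 0.2;0 0 0 0 0 0 0.2'
python3 - <<'E'
from h import *
p,d=capture("scene"); cv2.imwrite("pics/s13.png",cv2.resize(p[120:320,220:420],None,fx=3,fy=3,interpolation=cv2.INTER_CUBIC)[:,:,::-1])
E
```

```text
time_s: 52.95
position: [0.4875, 0.2824, 0.2465]
tcp_rot: [[1.0, 0.0, 0.002], [0.0, -1.0, 0.001], [0.002, -0.001, -1.0]]
force: [0.8, 0.4, -0.7]
opening: 0.598
time_s: 53.95
position: [0.6216, 0.0284, 0.2437]
tcp_rot: [[1.0, -0.002, -0.001], [-0.002, -1.0, 0.0], [-0.001, -0.0, -1.0]]
force: [-0.6, 0.5, -0.6]
opening: 0.603
time_s: 54.95
position: [0.622, 0.03, 0.1604]
tcp_rot: [[1.0, 0.0, 0.002], [0.0, -1.0, -0.0], [0.002, 0.0, -1.0]]
force: [0.3, -0.1, -0.1]
opening: 0.474
time_s: 55.7
position: [0.6215, 0.0299, 0.16]
tcp_rot: [[1.0, 0.0, 0.0], [0.0, -1.0, -0.0], [0.0, 0.0, -1.0]]
force: [-1.9, 0.1, 5.5]
opening: 0.336
```

View pics/s13.png

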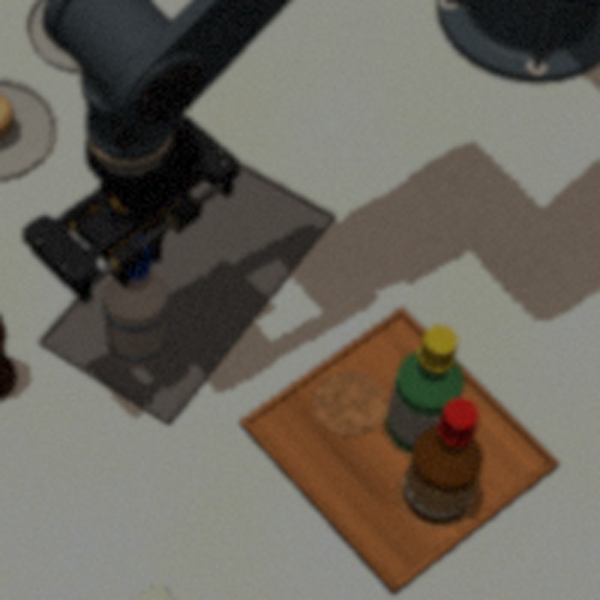

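Oil and vinegar both match their starting look. Last bottle: lift from 0.160 to 0.360, move by (-0.102, -0.192) in tool axes, then lower to 0.161.

```bash
python3 -m jog '0 0 -0.005 0 0 0 0.2;0 0 -0.015 0 0 0 0.2;0 0 -0.035 0 0 0 0.2;0 0 -0.065 0 0 0 0.2;0 0 -0.1 0 0 0 0.2;0 0 -0.14 0 0 0 0.2;0 0 -0.18 0 0 0 0.2;0 0 -0.2 0 0 0 0.2'; python3 -m jog '0 0 0 0 0 0 0.2;-0.005 -0.010 0 0 0 0 0.2;-0.018 -0.034 0 0 0 0 0.2;-0.035 -0.066 0 0 0 0 0.2;-0.055 -0.104 0 0 0 0 0.2;-0.075 -0.142 0 0 0 0 0.2;-0.092 -0.173 0 0 0 0 0.2;-0.102 -0.192 0 0 0 0 0.2'; python3 -m jog '0 0 0 0 0 0 0.2;0 0 0 0 0 0 0.2;0 0 0.02 0 0 0 0.2;0 0 0.055 0 0 0 0.2;0 0 0.09 0 0 0 0.2;0 0 0.125 0 0 0 0.2;0 0 0.155 0 0 0 0.2;0 0 0.175 0 0 0 0.2'; python3 -m jog '0 0 0.012 0 0 0 0.2;0 0 0.018 0 0 0 0.2;0 0 0.021 0 0 0 0.2;0 0 0.023 0 0 0 0.2;0 0 0.023 0 0 0 0.2;0 0 0.023 0 0 0 0.2';python3 -m jog '0 0 0.001 0 0 0 0.2;0 0 0.001 0 0 0 0.2;0 0 0.001 0 0 0 0.2'
```

```text
time_s: 56.75
position: [0.6221, 0.03, 0.3624]
tcp_rot: [[1.0, 0.0, 0.004], [0.0, -1.0, -0.0], [0.004, 0.0, -1.0]]
force: [0.8, 0.0, -3.5]
opening: 0.338
time_s: 57.75
position: [0.5171, 0.2237, 0.3579]
tcp_rot: [[1.0, 0.002, -0.004], [0.002, -1.0, -0.0], [-0.004, 0.0, -1.0]]
force: [-0.6, -1.2, -4.2]
opening: 0.338
time_s: 58.75
position: [0.52, 0.2203, 0.1828]
tcp_rot: [[1.0, -0.002, -0.001], [-0.002, -1.0, -0.001], [-0.001, 0.001, -1.0]]
force: [-0.5, -0.1, -3.6]
opening: 0.338
time_s: 59.5
position: [0.5197, 0.2221, 0.162]
tcp_rot: [[1.0, 0.0, 0.001], [0.0, -1.0, 0.0], [0.001, -0.0, -1.0]]
force: [-0.1, 0.8, -2.5]
opening: 0.338
time_s: 59.88
position: [0.5198, 0.2222, 0.162]
tcp_rot: [[1.0, 0.0, 0.002], [0.0, -1.0, 0.0], [0.002, -0.0, -1.0]]
force: [-1.0, -0.2, 5.4]
opening: 0.334
```

```bash
python3 -m jog '0 0 0 0 0 0 0.38;0 0 0 0 0 0 0.45;0 0 0 0 0 0 0.6;0 0 0 0 0 0 0.6;0 0 -0.01 0 0 0 0.6;0 0 -0.03 0 0 0 0.6;0 0 -0.06 0 0 0 0.6;0 0 -0.1 0 0 0 0.6'; python3 -m jog '0 0 -0.02 0 0 0 0.6;0 0.02 -0.04 0 0 0 0.6;-0.01 0.06 -0.04 0 0 0 0.6;-0.02 0.1 -0.04 0 0 0 0.6;-0.03 0.14 -0.04 0 0 0 0.6;-0.04 0.18 -0.04 0 0 0 0.6;-0.05 0.2 -0.04 0 0 0 0.6;-0.05 0.2 -0.04 0 0 0 0.6'
python3 - <<'E'
from h import *
np.set_printoptions(precision=4,suppress=True)
rng={"oil":((20,100,40),(33,255,255)),"vin":((0,150,50),(8,255,255)),"syr":((102,100,30),(128,255,255))}
for n in("top","scene"):
    p,d=capture(n); W=cloud(n,d); cv2.imwrite(f"pics/e_{n}.png",p[:,:,::-1])
    S=np.load(f"start_{n}.npz")
    for k,(a,b) in rng.items():
        o=[]
        for P,Q in((S['p'],S['W']),(p,W)):
            m=cv2.inRange(cv2.cvtColor(P,cv2.COLOR_RGB2HSV),a,b)>0
            m&=(Q[...,2]>.125)&(Q[...,2]<.19)&(Q[...,0]>.4)&(Q[...,1]>.1)&(Q[...,1]<.45)
            v,u=np.nonzero(m); o.append((world(n,[u.mean(),v.mean()],z=.155)[0][:2],m.sum()))
        print(n,k,o[0],o[1],"shift mm",(o[1][0]-o[0][0])*1000)
    for l in("mug","pepper_mill","ravioli_mould"):
        print(l,[(r['centre'],round(r['score'],2)) for r in spot_in(l,n)[:1]])
print(read_state()['force'])
E
```

```text
time_s: 60.88
position: [0.5189, 0.2219, 0.2613]
tcp_rot: [[1.0, -0.0, -0.002], [-0.0, -1.0, -0.0], [-0.002, 0.0, -1.0]]
force: [1.4, -0.3, -0.3]
opening: 0.599
time_s: 61.88
position: [0.4691, 0.021, 0.3012]
tcp_rot: [[1.0, -0.003, 0.001], [-0.003, -1.0, -0.0], [0.001, 0.0, -1.0]]
force: [0.7, -0.1, 0.3]
opening: 0.601
top oil (array([0.4861, 0.2816]), np.int64(71)) (array([0.4876, 0.2817]), np.int64(72)) shift mm [1.525  0.0956]
top vin (array([0.5256, 0.3419]), np.int64(76)) (array([0.5272, 0.3422]), np.int64(72)) shift mm [1.5296 0.2872]
top syr (array([0.5186, 0.2217]), np.int64(65)) (array([0.5198, 0.2222]), np.int64(63)) shift mm [1.2141 0.5519]
mug [([0.4951, 0.5934, 0.0464], 0.9)]
pepper_mill [([0.7473, -0.0338, 0.1041], 0.63)]
ravioli_mould [([0.5362, -0.5292, 0.0262], 0.95)]
scene oil (array([0.4872, 0.2822]), np.int64(162)) (array([0.4894, 0.2822]), np.int64(161)) shift mm [2.2501 0.0742]
scene vin (array([0.5264, 0.3413]), np.int64(134)) (array([0.5289, 0.3417]), np.int64(143)) shift mm [2.5279 0.4325]
scene syr (array([0.5181, 0.2205]), np.int64(124)) (array([0.519 , 0.2207]), np.int64(130)) shift mm [0.9524 0.2363]
mug [([0.4791, 0.5773, 0.0493], 0.84)]
pepper_mill [([0.7631, -0.0213, 0.0834], 0.89)]
ravioli_mould [([0.5389, -0.522, 0.0258], 0.6)]
[-0.7622 -0.7    -0.176 ]
```

View pics/e_top.png

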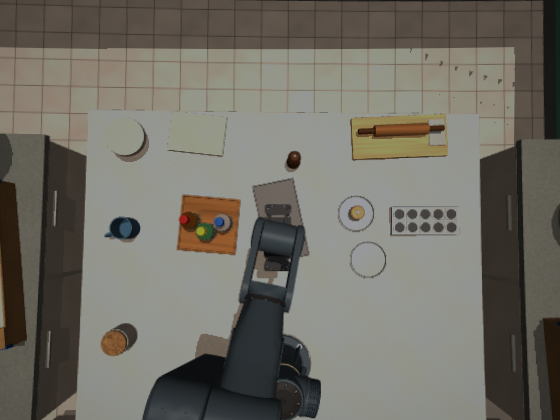

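View pics/e_scene.png

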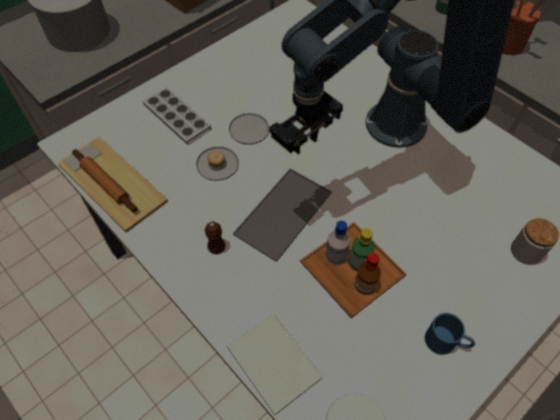

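```bash
python3 -m jog '0 0 0 0 0 0 0.6;0 0 0 0 0 0 0.6'; python3 -c "
from rig import hand_in; print(hand_in())"
```

```text
time_s: 62.52
position: [0.4694, 0.0222, 0.3005]
tcp_rot: [[1.0, 0.0, -0.0], [0.0, -1.0, 0.0], [-0.0, -0.0, -1.0]]
force: [0.4, 0.3, -0.4]
opening: 0.6
the job is handed in; nothing more can be done
None
```

I finished the job and handed it in at 62.5 s of the 144 s allowed; no verdict was reported. I stood the three bottles on the side tray, put the stamp down flat in the farther steel dish, and returned each bottle to its own disc. Every set-down was lowered until the wrist force showed contact before I let go.

**Last checks**
- **Bottles:** in the last pictures all three stand upright. The caps sit 1 to 2.5 mm from their starting positions, mostly in +x, and the calibration is only good to about 2 mm. The two cameras disagree by up to about 1 mm on the size of that shift.
- **Stamp:** it measures within about 4 mm of the dish's centre, and the two cameras differ by about 3 mm on where that centre is.
- **Mug, pepper mill and mould:** they look unmoved.
- **Forces:** no wrist reading at the end of a move passed about 8 N. The gripper was clear of everything at hand-in.

No check failed.

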